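# Time the bearing flange under the smoked pane

### The job

Swing the red tab clear of the smoked pane, lift the pane out of the housing, lay it flat on the bench and slide it lying flat under the low plywood rack, in through its open mouth with the long edge lip trailing, fully home against the back. In the opened housing, turn the steel flange round (its blue ears are there to push on) until its notch points straight at the yellow pickup. Do not disturb the jar, the tape roll or the screwdriver.

Things in the scene. Friction and masses are not known exactly. Their poses are not given: they have to be found in the camera images.
- housing: Fixed open black box with aluminium rim, 190 x 190 mm, rim top 70 mm above the bench. Origin on the bench under its centre, on the flange axis; z up. Well 140 mm square, from 16 to 64 mm above the bench; above it a rebate 150 mm square, 6 mm deep, holds the pane. On the -x side a lug 44 mm wide reaches out to x = -115 mm and carries the tab.
- fence (a point): Top centre of a fixed fence on the housing's +y rim: 124 (x) x 6 (y) x 20 (z) mm, top 90 mm above the bench, 86 mm from the housing's centre. No finger fits between it and the pane's lip while the pane is in the housing. Axes are the housing's.
- tab_pivot (a point): Upright pivot of the red swing tab, at housing (-100, 0) mm. The tab is a bar 44 mm long, 14 mm wide, 5 mm thick (underside 71.5 mm above the bench). It turns to either side with slight drag, stays where left, and clears the pane when turned 70 degrees or more.
- tab_knob (a point): Centre of the black knob (12 mm diameter, 18 mm tall, 76.5 to 94.5 mm above the bench) near the inner end of the red tab, 29 mm from the pivot.
- tab (a joint): Angle of the tab: 0 = pointing in over the pane (housing +x), positive = counter-clockwise seen from above, stops at +-1.75 rad. At the start within +-0.3, over the pane.
- pane_handle (a point): Centre of the handle of the loose smoked pane. Handle 16 (x) x 44 (y) x 28 (z) mm, in the middle of the pane, which is 146 x 146 x 6 mm, about 0.25 kg. This point is 20 mm above the pane's underside, 14 mm above its upper face. Axes are the pane's; at the start they agree with the housing's and the underside is 64 mm above the bench.
- pane_lip (a point): Centre of the pane's upright black lip: 100 (x) x 8 (y) x 22 (z) mm, on the upper face along the pane's +y edge, 67 mm from the handle's centre along pane +y. This point is 17 mm above the pane's underside.
- rack: Fixed low plywood rack. Origin on the bench where the pane's centre is when fully home; z up, +y out of the open mouth. Inside 162 mm wide (x), outside 190 mm; back wall's inner face at y = -73 mm. Roof underside 40 mm, top 46 mm above the bench. No floor: the pane slides on the bench. With the pane home its handle is hidden under the roof, its lip outside at y = +67 mm.
- rack_mouth (a point): Middle of the upper front edge of the rack's roof, at rack y = +25 mm, 46 mm above the bench; roof and side walls end here. Axes are the rack's.
- pickup: The mark: a fixed yellow post in the housing's well, 14 mm wide, 48 to 62 mm off the flange axis, top 56 mm above the bench. This frame's origin is on the flange axis, 16 mm above the bench; its x axis points from there to the post, which stands within 52 degrees of housing +x. Ears pass it freely; a finger beside the ears may not.
- notch (a point): Mouth of the notch in the steel flange's rim, 46 mm from the flange axis, 42 mm above the bench; its x axis points outward. A red stripe leads to it. Flange: disc of 92 mm diameter, upper face 42 mm above the bench, turns endlessly both ways about the housing's centre with light drag (0.05 N m), stays where left. Starts at least 45 degrees away from the pickup.
- ear (a point): Centre of the blue ear opposite the notch, 34 mm from the flange axis, 50 mm above the bench. Three like ears stand on the rim, at 60, 180 and 300 degrees from the notch; each is 10 mm wide along the rim, 26 to 42 mm off the axis, 16 mm tall (top 58 mm above the bench). A low brass boss, 24 mm across and 4 mm tall, is in the disc's middle.
- flange (a joint): Angle of the flange: 0 = notch towards housing +x, positive = counter-clockwise seen from above.
- jar_mid (a point): Middle of a glass jar, 48 mm diameter, 60 mm tall; leave alone.
- tape_mid (a point): Middle of a blue tape roll lying flat, 76 mm diameter, 34 mm tall; leave alone.
- driver_grip (a point): Handle of a green screwdriver, 170 mm long, lying on the bench at the far side; leave alone.
Not all that is in view belongs to the job. Leave any turquoise look-alike of the part that bears pane_handle alone. Leave any purple look-alike of the rack alone.

How it is judged:
On the way, in this order (a step that is already met when the one before it is completed fails the run):
1. the tab is swung clear of the pane ((value of joint tab above 1.1 rad or value of joint tab below -1.1 rad)), for 0.2 s.
2. the pane is lifted out of the housing (z of pane_handle in the frame of housing above 0.115 m), for 0.1 s.
At the end, for the whole second after the job is handed in: The pane lies flat and still in the rack, its handle's centre within 10 mm (in depth) and 12 mm (sideways) of the home position and its lip outside the mouth; the flange is at rest with its notch within 4 mm sideways (5 degrees) of the pickup's centre line, on the pickup's side (x of pane_handle in the frame of rack between -0.012 and 0.012 m and y of pane_handle in the frame of rack between -0.01 and 0.01 m and z of pane_handle in the frame of rack below 0.026 m and y of notch in the frame of pickup between -0.004 and 0.004 m and x of notch in the frame of pickup above 0.03 m and y of pane_lip in the frame of rack above 0.05 m and linear speed of pane below 0.02 m/s and velocity of joint flange between -0.1 and 0.1 rad/s); the robot touches nothing.
It fails at once if the jar shifted by more than 30 mm (distance of jar_mid from where it was at the start of the episode above 0.03 m).
It fails at once if the tape roll shifted by more than 30 mm (distance of tape_mid from where it was at the start of the episode above 0.03 m).
It fails at once if the screwdriver shifted by more than 30 mm (distance of driver_grip from where it was at the start of the episode above 0.03 m).
It also fails if it takes over 72 s, if anything falls off the work surface, if the arm or the gripper's body presses on something with over 40 N, if the wrist force passes 120 N, or if a joint passes its speed limit or range.

### The arm

A 6-joint arm with a two-finger parallel gripper is mounted at the origin on the work surface. World frame = base frame: x ahead of the robot, y to its left, z up, the work surface at z = 0. Lengths are in m, angles in rad, forces in N, time in s.
With the tool pointing down it reaches from about 0.35 to 0.875 m from the base axis. Payload 4.2 kg.
Tool frame: the origin (TCP) lies midway between the tips of the shut fingers; the grasp point (between the pads) lies 19 mm behind it (ctrl.grip_depth is the distance from the TCP to the grasp point, in m); z points along the fingers, y is the direction in which the jaws open and shut (so a half turn about z gives the same grasp; the last joint's range is limited). The gripper opens to 85 mm and grips with 20 to 120 N. Pads are 22 mm wide; open, the fingers measure 114 mm over their backs; the gripper's body (76 mm by 85 mm) begins 54 mm behind the grasp point. The pads swing forward as they close: fully open they stand 13 mm farther back than shut.
Start: joints at [1.41, 0.385, 0.008, 0, -1.194, -0.259], TCP at [0.255, 0.571, 0.206] pointing down, gripper open.
Joint ranges: [-3.14, 3.14], [-1.21, 2.06], [-1.07, 1.41], [-3.16, 2.05], [-2.99, -0.16], [-3.1, 3.1]. Speed limits (rad/s): [2.79, 2.79, 3.14, 3.14, 3.14, 3.14].

### API

Orientations are given as a unit quaternion [x, y, z, w].
In Python, from bench import ctrl gives the robot as it stands. The module is installed in compiled form; this text tells all that it offers.
- The arm moves only by the tool servo_tool, never from a script. Its argument "rows" is one flat list of numbers, 4 for each row, row after row: the shift along the tool's x, y, z in cm, then the turn about the tool's z in degrees. A call has exactly 5 rows; each row is the pose to reach, as a shift and turn from the pose commanded when the call began, along the tool's axes at that moment; what a row does not reach only later rows make up. A row lasts 1/10 s, in which the tool goes at most 50 mm and 8.59 degrees, less where a joint would pass 70% of its speed; a pose out of reach is approached as far as the arm can. A call with a gripper value outside its range is refused whole. "grip" is the finger opening in cm, from 0 to 8.54, set as the call begins (left out, the last holds). The fingers move at their own pace and stop on an object; "squeeze" is the grip in N (left out, the last holds). Time passes only in rows, so rows that repeat a pose let the fingers close, or fill a call up. It gives the time, the measured TCP pose, the force and the opening at its end, in the units of the state.
- ctrl.get_state(): the state, without advancing time (a new reading comes with each control period).
- ctrl.grab_frame(name): name is "scene" or "top" or "wrist"; returns a dict with "color" (384x512x3 uint8, red, green, blue), "intrinsics" (3x3 intrinsics, pixels), "xyz" and "attitude" of the camera in the world; the wrist camera has in their place "T_tool_cam" (4x4, takes a point from camera to tool coordinates, whose origin is the TCP and whose axes are the flange's). Camera axes: x right, y down, z forward; pixel columns grow to the right and rows downward; lengths in m; the calibration is good to about 2 mm. A picture is of the moment at which its call begins: read the wrist's pose just before it. There is no depth.
- ctrl.finish_job(): hands the job in, once; it reports no verdict.
The state is a dict: "t": time; "qpos": joint angles; "joint_velocities": joint speeds; "tau": joint torques, N m; "ee_pos": TCP position; "tool_rot": TCP orientation; "force": force on the tool from outside, world axes, zero at the start; "torque": the same for the moment, N m; "gripper_width": finger opening in m.
Only numpy, scipy, OpenCV 4.12 (cv2) and the standard library are available. Lean on these libraries where they do the work, as an engineer would, in place of code of your own. Each camera call takes 0.05 s, during which the arm holds its last target.

## Working session

There is one attempt and no reset: what is moved stays moved. The work goes in short steps, Python scripts to look and compute and a tool call to move; the robot and the scene stay as the last step left them, time stands still between calls to the robot, and variables do not carry over. Pictures are saved under pics/ and viewed, and the job is handed in when it is done.

Besides the shell and the picture viewer there is one more tool, called after "Emit:" in YAML: its name, and indented under it one key for each argument. servo_tool: Moves the arm, as the interface text tells. Its arguments: {"type":"object","properties":{"rows":{"type":"array","items":{"type":"number"}},"grip":{"type":"number"},"squeeze":{"type":"number"}},"required":["rows"]}

```bash
mkdir -p pics
cat > h.py <<'E'
import numpy as np, cv2, pickle
from scipy.spatial.transform import Rotation as R
from bench import ctrl
def grab(name,save=None):
    s=ctrl.get_state()
    f=ctrl.grab_frame(name)
    K=np.array(f["intrinsics"])
    if "T_tool_cam" in f:
        T=np.eye(4);T[:3,:3]=R.from_quat(s["tool_rot"]).as_matrix();T[:3,3]=s["ee_pos"]
        C=T@np.array(f["T_tool_cam"])
    else:
        C=np.eye(4);a=np.array(f["attitude"])
        C[:3,:3]=a if a.shape==(3,3) else R.from_quat(a).as_matrix();C[:3,3]=f["xyz"]
    d=dict(img=np.array(f["color"]),K=K,C=C,s=s)
    if save:
        cv2.imwrite(f"pics/{save}.png",d["img"][:,:,::-1]); pickle.dump(d,open(f"pics/{save}.pkl","wb"))
    return d
def load(n): return pickle.load(open(f"pics/{n}.pkl","rb"))
def ray(d,u,v,z):
    r=d["C"][:3,:3]@np.linalg.solve(d["K"],[u,v,1.]);o=d["C"][:3,3]
    return o+r*(z-o[2])/r[2]
def proj(d,p):
    q=d["C"][:3,:3].T@(np.array(p)-d["C"][:3,3]);q=d["K"]@q;return q[:2]/q[2]
def crop(n,u0,v0,u1,v1,k,out):
    im=load(n)["img"][v0:v1,u0:u1,::-1]
    cv2.imwrite(f"pics/{out}.png",cv2.resize(im,None,fx=k,fy=k,interpolation=cv2.INTER_CUBIC))
E
python3 - <<'E'
from h import *
for n in ["scene","top","wrist"]:
    d=grab(n,n+"0"); print(n,d["C"].round(3).tolist(),d["K"].round(1).tolist())
s=ctrl.get_state();print({k:np.round(v,3) for k,v in s.items()}, ctrl.grip_depth)
E
```

```text
scene [[-0.132, 0.839, -0.528, 1.06], [0.991, 0.112, -0.071, 0.084], [-0.0, -0.533, -0.846, 0.977], [0.0, 0.0, 0.0, 1.0]] [[398.3, 0.0, 250.2], [0.0, 398.3, 195.8], [0.0, 0.0, 1.0]]
top [[0.0, -0.985, 0.173, 0.28], [-1.0, -0.001, -0.006, 0.018], [0.006, -0.173, -0.985, 1.36], [0.0, 0.0, 0.0, 1.0]] [[419.4, 0.0, 248.5], [0.0, 419.4, 195.0], [0.0, 0.0, 1.0]]
wrist [[-0.407, -0.876, -0.26, 0.321], [-0.913, 0.391, 0.114, 0.54], [0.001, 0.284, -0.959, 0.373], [0.0, 0.0, 0.0, 1.0]] [[275.0, 0.0, 257.8], [0.0, 275.0, 192.3], [0.0, 0.0, 1.0]]
{'t': np.float64(0.15), 'qpos': array([ 1.41 ,  0.385,  0.007, -0.   , -1.194, -0.259]), 'joint_velocities': array([ 0.001, -0.002,  0.005,  0.001,  0.001, -0.002]), 'tau': array([-1.0000e-03, -3.9268e+01,  1.8858e+01,  4.1890e+00, -3.0000e-03,
       -0.0000e+00]), 'ee_pos': array([0.255, 0.57 , 0.205]), 'tool_rot': array([ 0.978, -0.208, -0.   ,  0.001]), 'force': array([-0.463, -0.775, -0.007]), 'torque': array([0.044, 0.005, 0.002]), 'gripper_width': np.float64(0.085)} 0.0187
```

View pics/scene0.png

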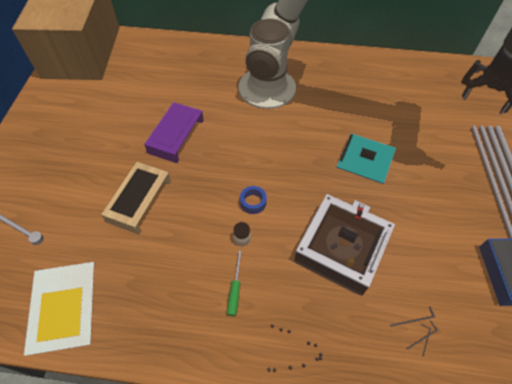

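View pics/top0.png

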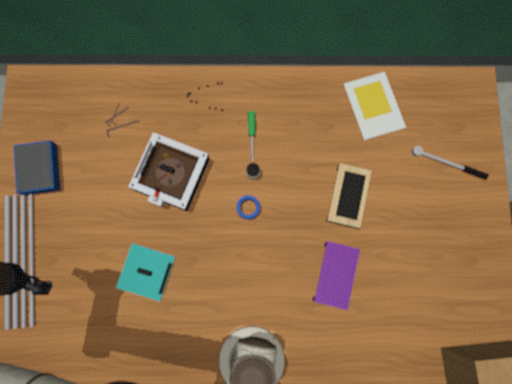

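View pics/wrist0.png

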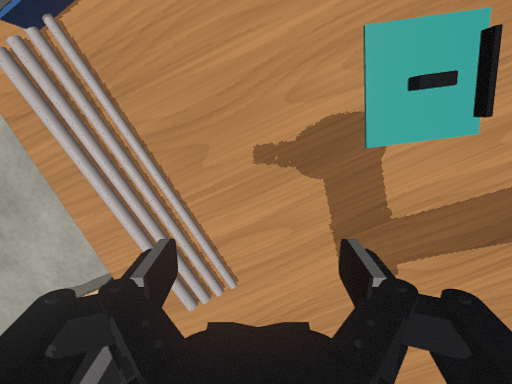

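Run:
```python
from h import *
crop("top0",110,120,220,220,7,"c1");crop("scene0",280,180,410,300,6,"c2")
crop("top0",310,150,400,320,3.5,"c3");crop("scene0",90,90,220,240,5,"c4")
```

```text
(no output)
```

View pics/c1.png

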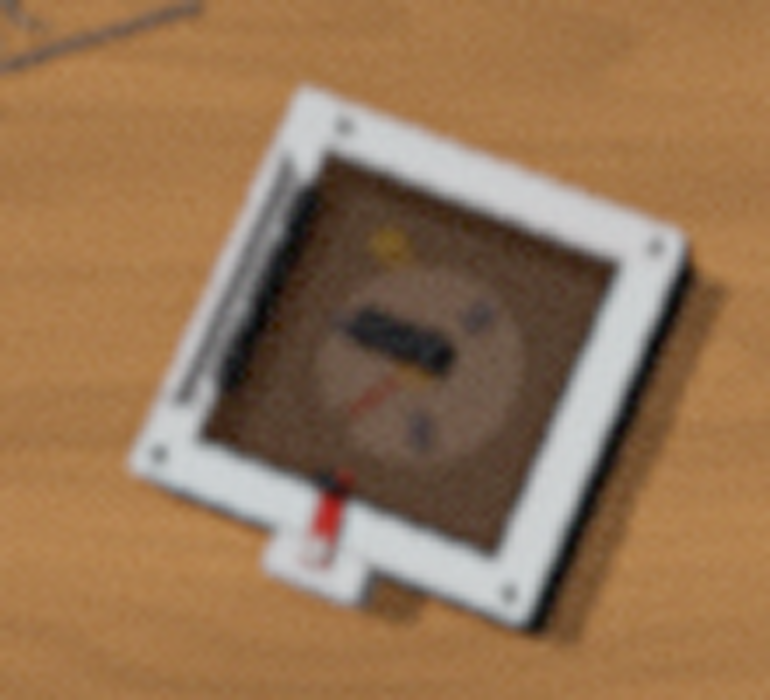

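View pics/c2.png

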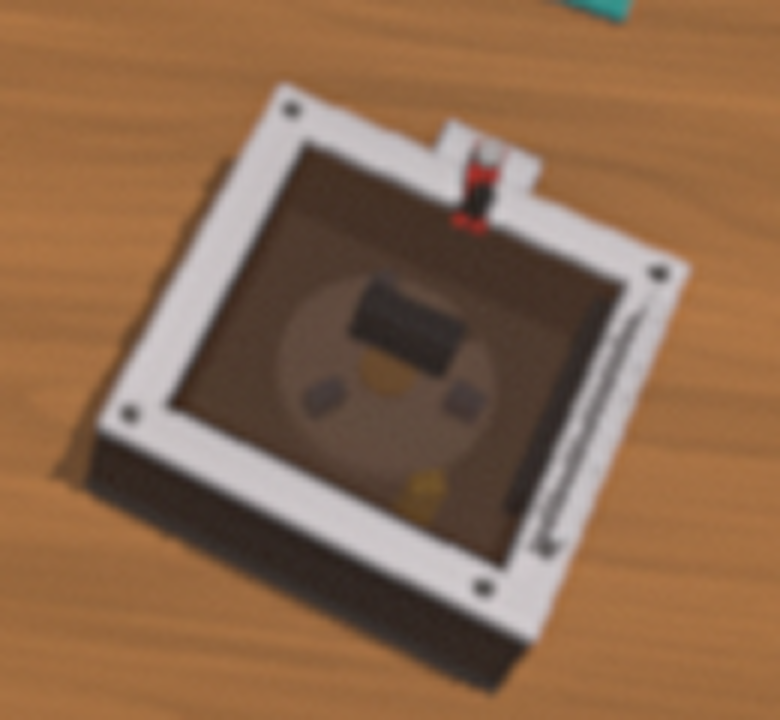

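View pics/c3.png

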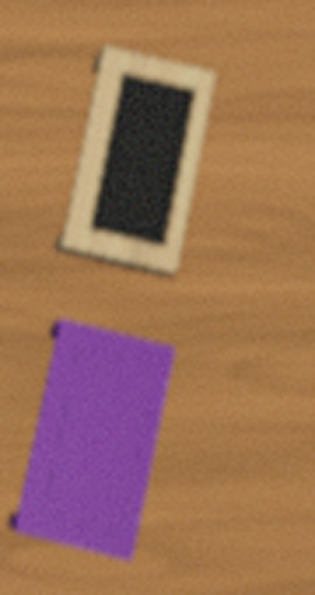

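View pics/c4.png

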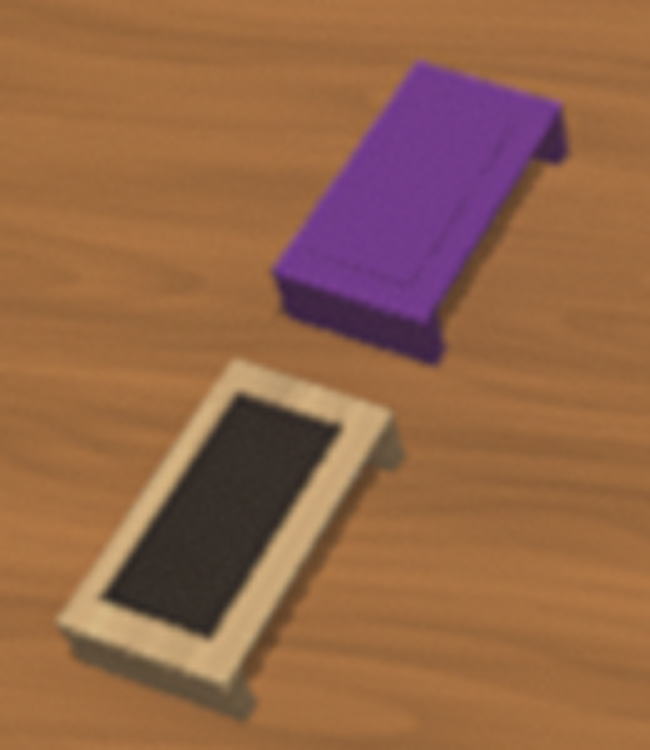

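Run:
```python
from h import *
def big(mask,d,z,box):
    m=np.zeros(mask.shape,np.uint8);u0,v0,u1,v1=box;m[v0:v1,u0:u1]=mask[v0:v1,u0:u1]*255
    m=cv2.morphologyEx(m,cv2.MORPH_CLOSE,np.ones((9,9)))
    cs,_=cv2.findContours(m,cv2.RETR_EXTERNAL,cv2.CHAIN_APPROX_NONE);c=max(cs,key=cv2.contourArea)
    w=np.array([ray(d,*p[0],z)[:2] for p in c],np.float32)*1000
    return cv2.minAreaRect(w),c.reshape(-1,2).min(0),c.reshape(-1,2).max(0)
for n,bh,br in (("top0",(120,120,220,220),(320,150,385,235)),("scene0",(285,185,405,295),(95,155,180,240))):
    d=load(n);im=d["img"].astype(int);hsv=cv2.cvtColor(d["img"],cv2.COLOR_RGB2HSV)
    print(n,"housing",big((hsv[:,:,2]>150)&(hsv[:,:,1]<50),d,.070,bh))
    print("rack",big((hsv[:,:,2]>165)&(hsv[:,:,1]<120)&(hsv[:,:,1]>25),d,.046,br))
    b=(im[:,:,2]>100)&(im[:,:,0]<70)&(im[:,:,1]<80)
    print("tape",big(b,d,.034,(220,180,280,220)))
d=load("top0")
for p in [(252,170)]: print("jar",ray(d,*p,.06))
```

```text
top0 housing (((578.06982421875, 267.76715087890625), (192.1859893798828, 213.06085205078125), 68.42682647705078), array([129, 133], dtype=int32), array([207, 208], dtype=int32))
rack (((513.64208984375, -312.32421875), (109.3067398071289, 193.3207244873047), 76.39097595214844), array([328, 162], dtype=int32), array([371, 227], dtype=int32))
tape (((497.7438049316406, 20.376571655273438), (6.151916980743408, 30.42281723022461), 18.714717864990234), array([241, 199], dtype=int32), array([250, 202], dtype=int32))
scene0 housing (((574.5048217773438, 268.3313903808594), (191.19749450683594, 209.2277374267578), 68.28460693359375), array([297, 194], dtype=int32), array([394, 286], dtype=int32))
rack (((508.9771423339844, -311.602783203125), (104.56983184814453, 190.23043823242188), 76.58222961425781), array([102, 162], dtype=int32), array([167, 225], dtype=int32))
tape (((480.5277099609375, 14.676681518554688), (63.74380874633789, 66.51695251464844), 57.757076263427734), array([240, 188], dtype=int32), array([265, 208], dtype=int32))
jar [ 0.58891429 -0.0011862   0.06      ]
```

```bash
cat >> h.py <<'E'
def go(x,y,z,yawdeg,s=None):
    """print shift in tool cm and turn deg to reach TCP x,y,z with tool-y world yaw (deg)"""
    s=s or ctrl.get_state(); M=R.from_quat(s["tool_rot"]).as_matrix()
    d=M.T@(np.array([x,y,z])-s["ee_pos"])*100
    cur=np.degrees(np.arctan2(M[1,1],M[0,1])); t=-((yawdeg-cur+180)%360-180)
    print("t",round(float(s["t"]),2),"shift",d.round(2),"turn",round(t,1),"cur",np.round(s["ee_pos"],4),"yaw",round(cur,1),"F",np.round(s["force"],1),"w",round(float(s["gripper_width"]),4))
E
python3 -c "
from h import *
go(.615,.34,.22,158.4)"
```

```text
t 0.15 shift [42.3   6.34 -1.46] turn 87.5 cur [0.2545 0.5703 0.2053] yaw -114.1 F [-0.5 -0.8 -0. ] w 0.0855
```

Emit:
servo_tool:
  rows: [5, 1, -0.5, 8.5, 10, 2, -1, 17, 15, 3, -1.4, 25.5, 20, 3.5, -1.4, 34, 25, 4, -1.4, 42.5]
  grip: 0

```text
t: 0.65
ee_pos: [0.4644, 0.4331, 0.2202]
tool_rot: [0.834, -0.551, -0.0, -0.0]
force: [0.6, 1.1, -0.5]
gripper_width: 0.0125
```

```bash
python3 -c "
from h import *
go(.615,.34,.22,158.4)"
```

```text
t 0.65 shift [ 14.47 -10.19   0.02] turn 44.7 cur [0.4644 0.4331 0.2202] yaw -156.9 F [ 0.6  1.1 -0.5] w 0.0125
```

Emit:
servo_tool:
  rows: [4, -3, 0, 8.5, 8, -6, 0, 17, 12, -9, 0, 25.5, 14.5, -10.2, 0, 34, 14.5, -10.2, 0, 42.5]

```text
t: 1.15
ee_pos: [0.6171, 0.3385, 0.2184]
tool_rot: [-0.576, 0.818, -0.0, -0.001]
force: [-0.4, 0.5, -1.0]
gripper_width: -0.0003
```

Emit:
servo_tool:
  rows: [0, 0, 0, 2.2, 0, 0, 0, 2.2, 0, 0, 0, 2.2, 0, 0, 0, 2.2, 0, 0, 0, 2.2]

```text
t: 1.65
ee_pos: [0.6142, 0.3422, 0.2202]
tool_rot: [-0.565, 0.825, 0.0, 0.0]
force: [0.0, 0.9, 0.3]
gripper_width: -0.0002
```

```bash
python3 -c "
from h import *
d=grab('wrist','w1'); go(.615,.34,.22,158.4)
for p in [(.5855,.2643,.07)]: print(proj(d,p))"
```

```text
t 1.7 shift [ 0.17 -0.15  0.02] turn 0.4 cur [0.6142 0.3422 0.2202] yaw 158.8 F [-0.3 -0.1  0.3] w 0.0004
[257.19978404 101.19554183]
```

View pics/w1.png

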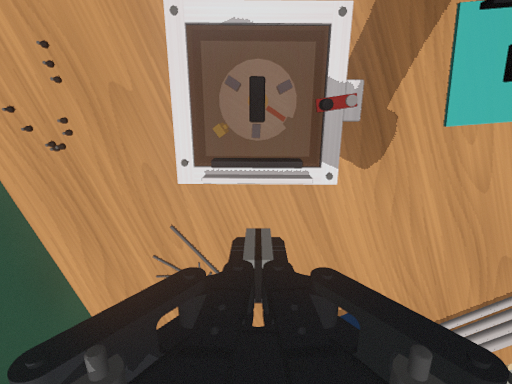

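Run:
```python
from h import *
crop("w1",155,0,375,190,3.5,"c5")
d=load("w1");hsv=cv2.cvtColor(d["img"],cv2.COLOR_RGB2HSV)
m=((hsv[:,:,2]>150)&(hsv[:,:,1]<45)).astype(np.uint8);m[200:]=0
cs,_=cv2.findContours(m,cv2.RETR_LIST,cv2.CHAIN_APPROX_NONE)
for c in cs:
    if cv2.contourArea(c)>3000:
        w=np.array([ray(d,*p[0],.07)[:2] for p in c],np.float32)*1000
        print(cv2.minAreaRect(w),c.reshape(-1,2).min(0),c.reshape(-1,2).max(0))
# outer corners by eye later
```

```text
((568.4176635742188, 269.65478515625), (152.51629638671875, 186.74880981445312), 68.50288391113281) [184  21] [358 168]
((576.0870361328125, 266.5825500488281), (190.20956420898438, 209.18092346191406), 68.4891357421875) [163   0] [362 184]
```

View pics/c5.png

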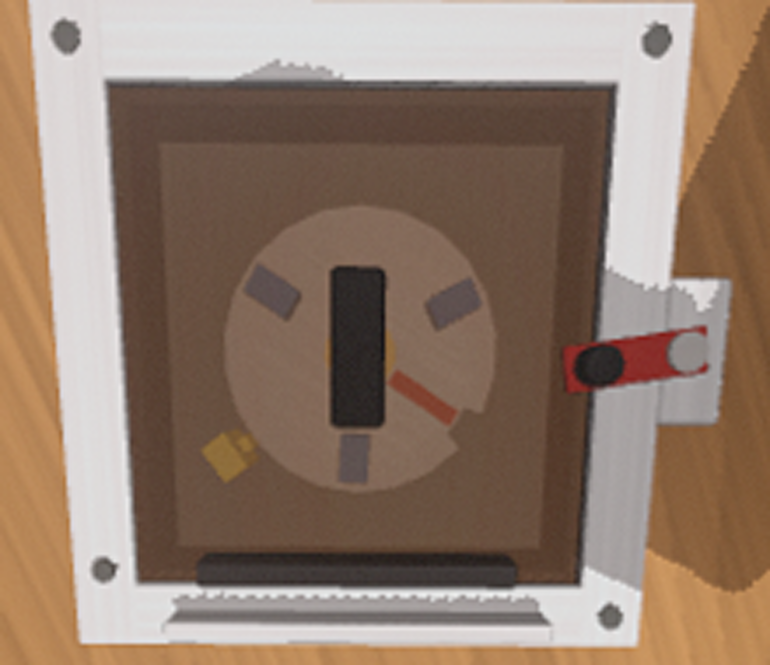

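```bash
cat >> h.py <<'E'
HC=np.array([.5854,.2629]);HY=np.radians(-21.5)
def H2W(x,y):  # mm -> m
    c,s=np.cos(HY),np.sin(HY);return HC+np.array([c*x-s*y,s*x+c*y])/1000
def W2H(p):
    c,s=np.cos(HY),np.sin(HY);d=(np.array(p)[:2]-HC)*1000;return np.array([c*d[0]+s*d[1],-s*d[0]+c*d[1]])
E
python3 - <<'E'
from h import *
d=load("w1")
P=dict(knob=(598,364,.0945),pivot=(688,352,.0775),handle=(357,346,.098),discL=(225,345,.042),discR=(497,345,.042),discT=(360,206,.042),discB=(360,490,.042),stripe_out=(450,416,.042),stripe_in=(393,376,.042),notch=(465,432,.042),pick=(228,456,.056),ear1=(273,292,.058),ear2=(453,303,.058),ear3=(354,458,.058),lip=(356,562,.092))
for k,(u,v,z) in P.items():
    h=W2H(ray(d,u/3.5+155,v/3.5,z)); print(k,h.round(1),np.degrees(np.arctan2(h[1],h[0])).round(1),np.hypot(*h).round(1))
kx=H2W(-71,0)
E
```

```text
knob [-70.4   4.4] 176.4 70.5
pivot [-101.7    0.3] 179.8 101.7
handle [-0.3 -0. ] -176.4 0.3
discL [44.9 -2.2] -2.8 45.0
discR [-47.8  -2.8] -176.7 47.9
discT [ -0.8 -45.7] -91.1 45.7
discB [-1.4 46.3] 91.7 46.3
stripe_out [-32.6  20.7] 147.6 38.6
stripe_in [-12.5   7.5] 149.0 14.6
notch [-38.   26.1] 145.5 46.1
pick [43.2 33.8] 38.0 54.9
ear1 [ 26.8 -17.8] -33.5 32.2
ear2 [-30.9 -14.8] -154.4 34.3
ear3 [ 0.7 34.1] 88.9 34.1
lip [-0.3 63.3] 90.3 63.3
```

Run:
```python
from h import *
p=H2W(-71,4.3); go(*p,.13,158.5)
k=lambda a:np.array([-100+29*np.cos(a),29*np.sin(a)])
a0=np.radians(8.4)
for a in (23,38,53,68,80,85):
    d=(k(np.radians(a))-k(a0))/10; print(a,-d[1].round(2),-d[0].round(2))
```

```text
t 1.7 shift [7.96 6.92 9.02] turn 0.3 cur [0.6142 0.3422 0.2202] yaw 158.8 F [-0.3 -0.1  0.3] w 0.0004
23 -0.71 0.2
38 -1.36 0.58
53 -1.89 1.12
68 -2.27 1.78
80 -2.43 2.37
85 -2.47 2.62
```

Emit:
servo_tool:
  rows: [4, 3.5, 4.5, 0.3, 8, 6.9, 9, 0.3, 8, 6.9, 9, 0.3, 8, 6.9, 11.5, 0.3, 8, 6.9, 13.8, 0.3]
  grip: 4
  squeeze: 25

```text
t: 2.2
ee_pos: [0.5203, 0.2921, 0.082]
tool_rot: [-0.563, 0.827, 0.0, 0.0]
force: [-0.3, 0.2, -0.6]
gripper_width: 0.0401
```

```bash
python3 -c "
from h import *
p=H2W(-71,4.3); go(*p,.082,158.5)
d=grab('wrist','w2')"
```

```text
t 2.2 shift [-0.1  -0.03 -0.  ] turn 0.0 cur [0.5203 0.2921 0.082 ] yaw 158.5 F [-0.3  0.2 -0.6] w 0.0401
```

View pics/w2.png

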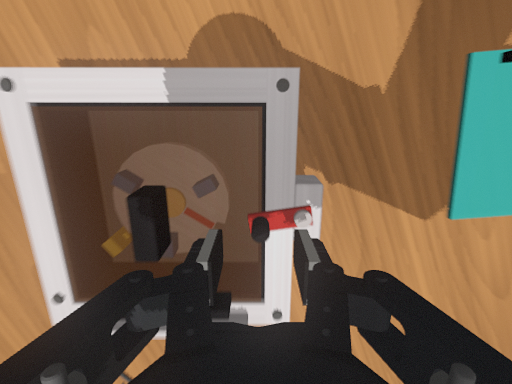

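Emit:
servo_tool:
  rows: [0, 0, 0, 0, 0, 0, 0, 0, 0, 0, 0, 0, 0, 0, 0, 0, 0, 0, 0, 0]
  grip: 0.5
  squeeze: 25

```text
t: 2.75
ee_pos: [0.5215, 0.2926, 0.0829]
tool_rot: [-0.562, 0.827, 0.0, 0.001]
force: [0.3, -1.2, -0.1]
gripper_width: 0.005
```

```bash
python3 -c "
from h import *
d=grab('wrist','w3'); print(proj(d,d['s']['ee_pos'])); print(W2H(d['s']['ee_pos']), [proj(d,[*H2W(-71.3,4.2),z]) for z in (.0945,.0765)])"
```

```text
[258.77777765 225.83473762]
[-70.35637845   4.24685186] [array([260.34180435, 233.29036415]), array([260.13441117, 221.99964352])]
```

View pics/w3.png

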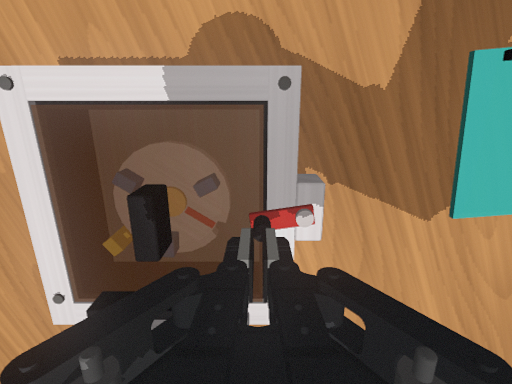

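```bash
python3 -c "
from h import *
crop('w3',190,180,340,290,5,'c6')
d=load('w3');s=d['s'];M=R.from_quat(s['tool_rot']).as_matrix();print(np.linalg.inv(np.vstack([np.c_[M,s['ee_pos']],[0,0,0,1]]))@d['C'])
grab('scene','s1');crop('s1',330,180,400,240,10,'c7')
"
```

```text
[[ 7.74618072e-04 -9.58540056e-01 -2.84956772e-01  7.31497208e-02]
 [ 9.99999598e-01  8.71318003e-04 -2.12577668e-04 -6.45432089e-04]
 [ 4.52052175e-04 -2.84956492e-01  9.58540345e-01 -1.68126160e-01]
 [ 0.00000000e+00  0.00000000e+00  0.00000000e+00  1.00000000e+00]]
```

View pics/c6.png

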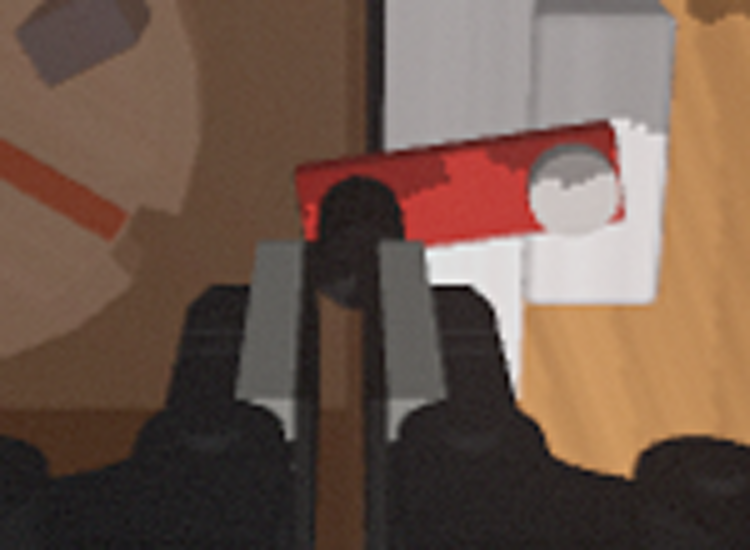

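View pics/c7.png

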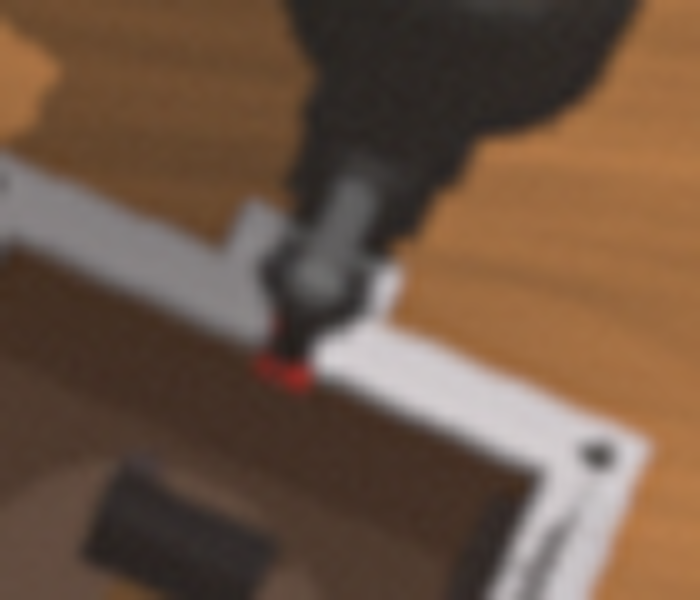

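```bash
python3 -c "
from h import *
d=load('s1');p=d['s']['ee_pos'];
for dz in (0,.01,.02,.03): print(dz,(proj(d,p+[0,0,dz])-[330,180])*10)
print((proj(d,[*H2W(-71.3,4.2),.0945])-[330,180])*10)
"
```

```text
0 [280.46554986 343.51546041]
0.01 [289.41192636 324.22815625]
0.02 [298.50827187 304.61753709]
0.03 [307.75838916 284.67540457]
[292.54639435 318.18777595]
```

Emit:
servo_tool:
  rows: [0, 0, -1, 0, 0, 0, -1, 0, 0, 0, -1, 0, 0, 0, -0.5, 0, 0, 0, 0, 0]
  grip: 3.5

```text
t: 3.35
ee_pos: [0.521, 0.2923, 0.0816]
tool_rot: [-0.562, 0.827, 0.0, -0.0]
force: [0.2, 0.1, 0.8]
gripper_width: 0.0351
```

Emit:
servo_tool:
  rows: [0, 0, 0.2, 0, 0, 0, 0.4, 0, 0, 0, 0.6, 0, 0, 0, 0.8, 0, 0, 0, 0.8, 0]

```text
t: 3.85
ee_pos: [0.521, 0.2922, 0.0738]
tool_rot: [-0.562, 0.827, -0.0, -0.0]
force: [0.0, 0.4, -0.2]
gripper_width: 0.0351
```

Emit:
servo_tool:
  rows: [0, 0, 0, 0, 0, 0, 0, 0, 0, 0, 0, 0, 0, 0, 0, 0, 0, 0, 0, 0]
  grip: 0.3

```text
t: 4.35
ee_pos: [0.5212, 0.2924, 0.0742]
tool_rot: [-0.562, 0.827, 0.0, 0.0]
force: [-0.1, -0.4, -0.2]
gripper_width: 0.0031
```

```bash
python3 -c "
from h import *
grab('wrist','w4');crop('w4',190,180,340,290,5,'c8')
"
```

```text
(no output)
```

View pics/c8.png

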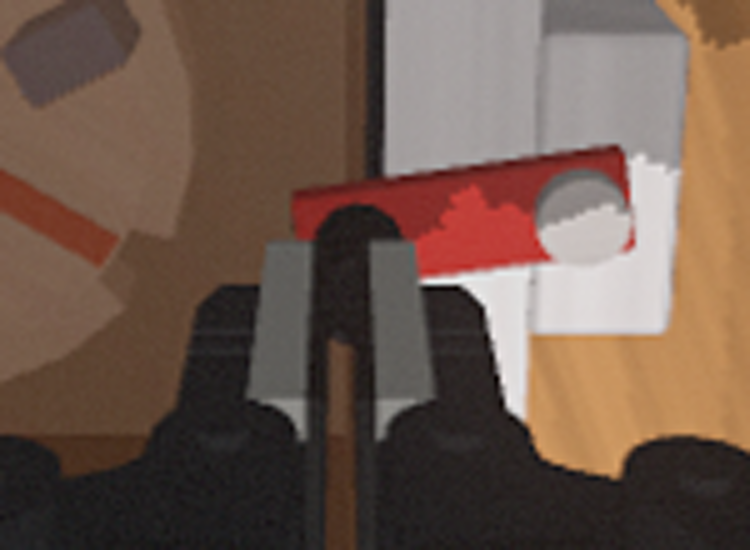

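Emit:
servo_tool:
  rows: [0, 0, 0, 0, 0, 0, 0, 0, 0, 0, 0.3, 0, 0, 0, 0.6, 0, 0, 0, 1, 0]
  grip: 3

```text
t: 4.9
ee_pos: [0.5211, 0.2924, 0.0638]
tool_rot: [-0.562, 0.827, 0.0, 0.0]
force: [-0.2, -0.3, -0.2]
gripper_width: 0.0305
```

Emit:
servo_tool:
  rows: [0, 0, 0, 0, 0, 0, 0, 0, 0, 0, 0, 0, 0, 0, 0, 0, 0, 0, 0, 0]
  grip: 0.3

```text
t: 5.4
ee_pos: [0.5189, 0.2918, 0.0634]
tool_rot: [-0.562, 0.827, 0.001, -0.002]
force: [-5.3, 1.3, 1.1]
gripper_width: 0.0096
```

```bash
python3 -c "
from h import *
grab('wrist','w5');crop('w5',190,180,340,290,5,'c9')
"
```

```text
(no output)
```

View pics/c9.png

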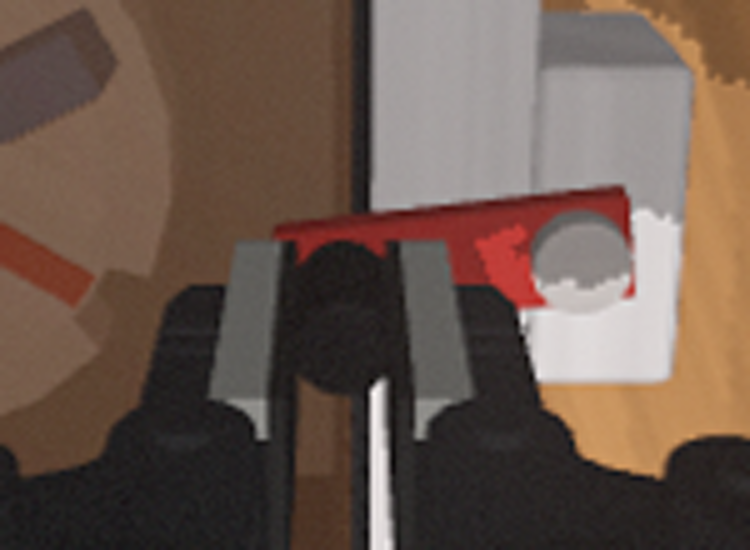

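Emit:
servo_tool:
  rows: [-0.71, 0.2, 0, 0, -1.36, 0.58, 0, 0, -1.89, 1.12, 0, 0, -2.27, 1.78, 0, 0, -2.45, 2.5, 0, 0]

```text
t: 5.95
ee_pos: [0.5104, 0.328, 0.0641]
tool_rot: [-0.563, 0.826, 0.001, 0.005]
force: [9.7, 5.2, -11.1]
gripper_width: 0.0097
```

```bash
python3 -c "
from h import *
d=grab('wrist','w6'); print(W2H(d['s']['ee_pos']),d['s']['force'].round(1))
"
```

```text
[-93.62138048  33.14227499] [  9.7   5.2 -11.1]
```

View pics/w6.png

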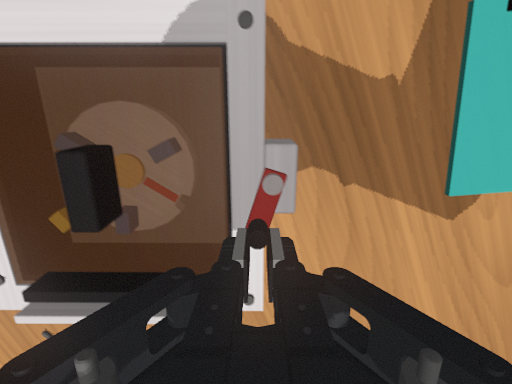

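Emit:
servo_tool:
  rows: [0.1, 0.3, 0, 0, 0.2, 0.6, 0, 0, 0.3, 0.9, 0, 0, 0.3, 0.9, 0, 0, 0.3, 0.9, 0, 0]

```text
t: 6.5
ee_pos: [0.5014, 0.332, 0.0649]
tool_rot: [-0.563, 0.826, 0.002, 0.008]
force: [6.7, 9.2, -9.6]
gripper_width: 0.0096
```

Emit:
servo_tool:
  rows: [0, 0, 0, 0, 0, 0, 0, 0, 0, 0, -2, 0, 0, 0, -5, 0, 0, 0, -9, 0]
  grip: 3

```text
t: 7.0
ee_pos: [0.4963, 0.324, 0.1537]
tool_rot: [-0.562, 0.827, -0.0, -0.002]
force: [0.8, 1.8, 0.4]
gripper_width: 0.0297
```

```bash
python3 -c "
from h import *
d=grab('wrist','w7'); print(W2H(d['s']['ee_pos']),d['s']['force'].round(1)); go(*H2W(0,0),.16,158.5)
"
```

```text
[-105.32776061   24.21127336] [0.8 1.8 0.4]
t 7.05 shift [  2.87 -10.23   0.35] turn 0.0 cur [0.5006 0.3271 0.163 ] yaw 158.5 F [2.3 1.  5.5] w 0.03
```

View pics/w7.png

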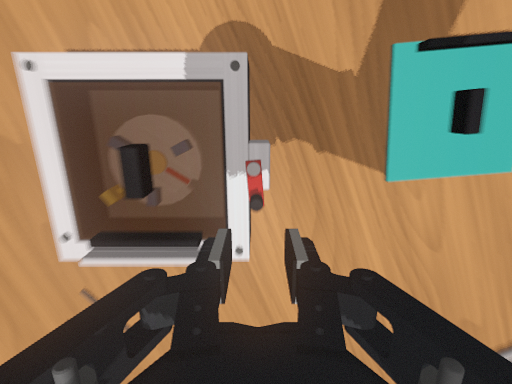

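Emit:
servo_tool:
  rows: [1, -4, 0.3, 0, 2, -8, 0.3, 0, 2.9, -10.2, 0.3, 0, 2.9, -10.2, 0.3, 0, 2.9, -10.2, 3, 0]
  grip: 5

```text
t: 7.55
ee_pos: [0.5845, 0.2614, 0.128]
tool_rot: [-0.562, 0.827, -0.0, 0.005]
force: [0.6, 0.6, 0.4]
gripper_width: 0.0499
```

```bash
python3 -c "
from h import *
d=grab('wrist','w8');  go(*H2W(0,0),.054,158.5)
"
```

```text
t 7.6 shift [-0.52 -0.43  6.63] turn -0.2 cur [0.5798 0.2597 0.1204] yaw 158.3 F [-2.1  0.1 -4.6] w 0.0498
```

View pics/w8.png

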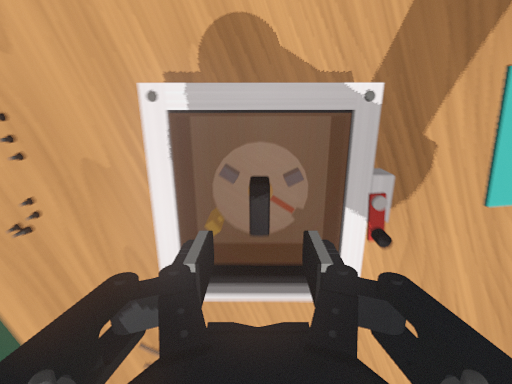

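Emit:
servo_tool:
  rows: [0, 0, 1, 0, 0, 0, 2, 0, 0, 0, 3, 0, 0, 0, 3, 0, 0, 0, 3, 0]

```text
t: 8.1
ee_pos: [0.5817, 0.2606, 0.0942]
tool_rot: [-0.563, 0.827, -0.0, 0.0]
force: [0.2, -0.4, 0.2]
gripper_width: 0.0494
```

```bash
python3 -c "
from h import *
go(*H2W(0,0),.054,158.5)
"
```

```text
t 8.1 shift [-0.35 -0.26  4.02] turn -0.0 cur [0.5817 0.2606 0.0942] yaw 158.5 F [ 0.2 -0.4  0.2] w 0.0494
```

Emit:
servo_tool:
  rows: [-0.3, -0.3, 1, 0, -0.3, -0.3, 2, 0, -0.3, -0.3, 3, 0, -0.3, -0.3, 3.7, 0, -0.3, -0.3, 4, 0]
  grip: 4

```text
t: 8.6
ee_pos: [0.5849, 0.2616, 0.0526]
tool_rot: [-0.562, 0.827, -0.0, -0.001]
force: [0.8, -0.4, 0.0]
gripper_width: 0.0403
```

Emit:
servo_tool:
  rows: [0, 0, 0, 0, 0, 0, 0, 0, 0, 0, 0, 0, 0, 0, 0, 0, 0, 0, 0, 0]
  grip: 0.5
  squeeze: 50

```text
t: 9.1
ee_pos: [0.5855, 0.2622, 0.0543]
tool_rot: [-0.562, 0.827, 0.0, 0.0]
force: [-0.8, 1.2, -0.9]
gripper_width: 0.0152
```

```bash
python3 -c "
from h import *
d=grab('wrist','w9');go(*H2W(0,0),.054,158.5)
"
```

```text
t 9.15 shift [-0.06  0.04  0.03] turn -0.1 cur [0.5855 0.2622 0.0543] yaw 158.4 F [ 0.1 -0.1 -0.9] w 0.0151
```

View pics/w9.png

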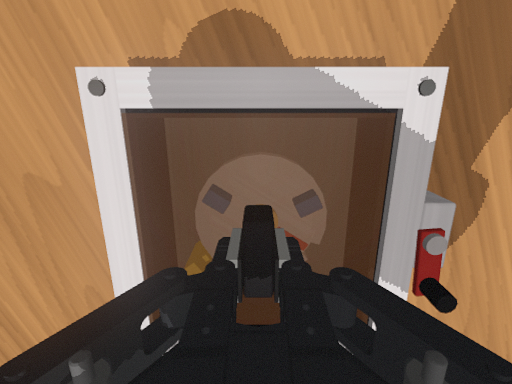

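Emit:
servo_tool:
  rows: [0, 0, -0.5, 0, 0, 0, -2, 0, 0, 0, -5, 0, 0, 0, -8.5, 0, 0, 0, -12, 0]

```text
t: 9.65
ee_pos: [0.585, 0.2617, 0.1751]
tool_rot: [-0.562, 0.827, 0.0, -0.001]
force: [0.3, 0.0, -2.8]
gripper_width: 0.0149
```

Run:
```python
from h import *
rc=np.array([.5177,-.2843]);a=np.radians(-13.6)
p=rc+np.array([-np.sin(a),np.cos(a)])*.135
print(p);go(*p,.17,180-13.6)
```

```text
[ 0.54944419 -0.15308526]
t 9.65 shift [ 39.89 -11.93   0.54] turn -8.0 cur [0.585  0.2617 0.1751] yaw 158.4 F [ 0.3  0.  -2.8] w 0.0149
```

Emit:
servo_tool:
  rows: [3, -1, 0, 0, 7, -2, 0, -2, 11, -3.3, 0, -4, 15, -4.5, 0, -6, 19, -5.7, 0, -8]

```text
t: 10.15
ee_pos: [0.568, 0.0628, 0.1743]
tool_rot: [-0.619, 0.785, 0.0, -0.0]
force: [0.0, -1.0, -2.5]
gripper_width: 0.015
```

Emit:
servo_tool:
  rows: [4, -1.5, 0, 0, 8, -2, 0, 0, 12, -2, 0, 0, 16, -2, 0, 0, 18, -2, 0, 0]

```text
t: 10.65
ee_pos: [0.5445, -0.1179, 0.1742]
tool_rot: [-0.618, 0.786, 0.0, -0.0]
force: [0.9, 1.0, -2.2]
gripper_width: 0.015
```

Run:
```python
from h import *
go(.5494,-.153,.17,180-13.6)
```

```text
t 10.65 shift [ 3.3  -1.31  0.42] turn -0.1 cur [ 0.5445 -0.1179  0.1742] yaw 166.3 F [ 0.9  1.  -2.2] w 0.015
```

Emit:
servo_tool:
  rows: [1.5, -0.5, 0, 0, 3.3, -1.3, 0, 0, 3.3, -1.3, 0, 0, 3.3, -1.3, 0, 0, 3.3, -1.3, 0, 0]

```text
t: 11.15
ee_pos: [0.551, -0.1497, 0.174]
tool_rot: [-0.619, 0.785, 0.0, -0.0]
force: [0.1, -0.4, -3.0]
gripper_width: 0.0152
```

Run:
```python
from h import *
grab("wrist","w10");grab("top","t10");crop("t10",230,150,400,270,4.5,"c10")
```

```text
(no output)
```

View pics/w10.png

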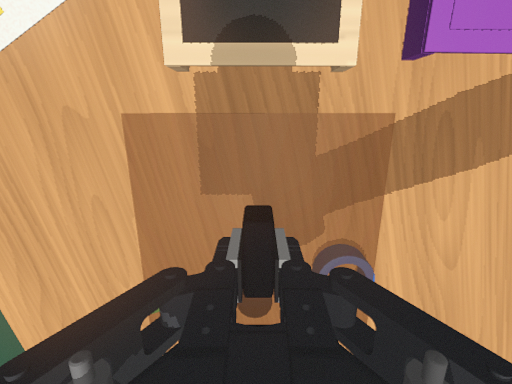

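View pics/c10.png

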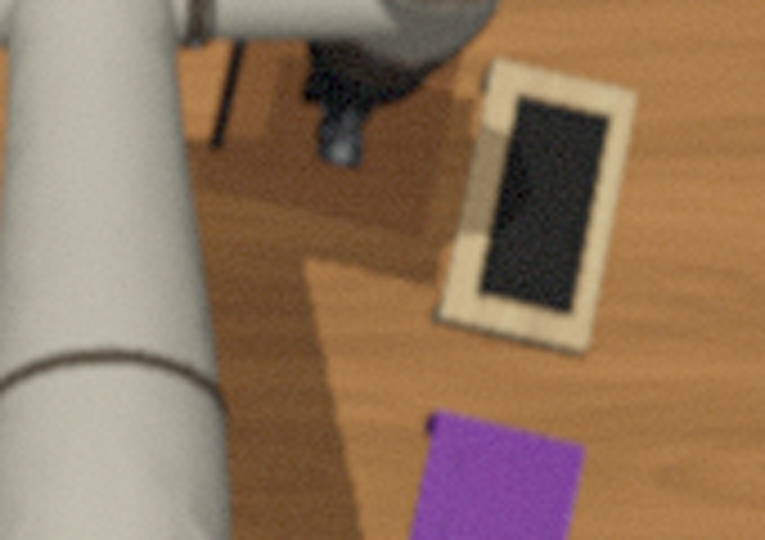

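Run:
```python
from h import *
crop("w10",140,0,380,90,3.3,"c11")
d=load("w10");hsv=cv2.cvtColor(d["img"],cv2.COLOR_RGB2HSV)
m=((hsv[:,:,2]>150)&(hsv[:,:,1]<110)&(hsv[:,:,1]>25)).astype(np.uint8);m[80:]=0;m[:,:140]=0;m[:,380:]=0
for v in (20,40,60): 
    u=np.where(m[v])[0];print(v,u.min(),u.max(), ray(d,u.min(),v,.046)[:2],ray(d,u.max(),v,.046)[:2])
```

```text
20 160 360 [ 0.60543447 -0.32251877] [ 0.42124241 -0.27841504]
40 162 358 [ 0.60918049 -0.30596923] [ 0.42531921 -0.26194743]
60 164 356 [ 0.61306828 -0.28879334] [ 0.4295503  -0.24485655]
```

View pics/c11.png

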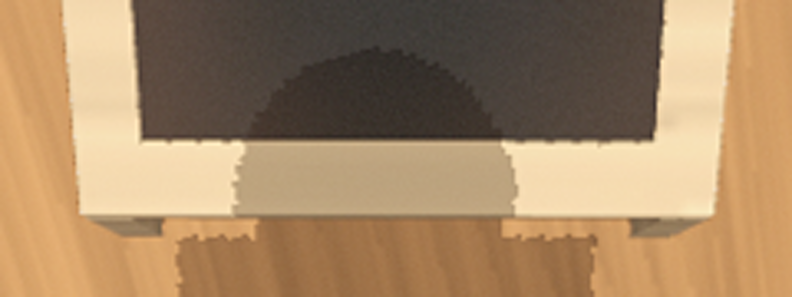

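```bash
cat >> h.py <<'E'
def setrack():
    d=load("w10");a=ray(d,164.2,64.8,.046)[:2];b=ray(d,356.4,64.8,.046)[:2]
    x=a-b;yaw=np.arctan2(x[1],x[0]);y=np.array([-np.sin(yaw),np.cos(yaw)])
    return (a+b)/2-.025*y,yaw,np.linalg.norm(x)
RC,RY,_RW=setrack()
def R2W(x,y):
    c,s=np.cos(RY),np.sin(RY);return RC+np.array([c*x-s*y,s*x+c*y])/1000
def W2R(p):
    c,s=np.cos(RY),np.sin(RY);d=(np.array(p)[:2]-RC)*1000;return np.array([c*d[0]+s*d[1],-s*d[0]+c*d[1]])
E
python3 - <<'E'
from h import *
print(RC,np.degrees(RY),_RW)
d=load("w10");print(W2R(d['s']['ee_pos']))
# handle top (z: TCP+.044) pixel centre of handle end
crop("w10",220,190,300,310,5,"c12")
z=.174
# pane front corners at underside z+.010+.006
for p in [(123,113),(394,113)]: print(W2R(ray(d,*p,.19)))
go(*R2W(0,125),.05,180+np.degrees(RY))
E
```

```text
Traceback (most recent call last):
NameError: name '_RW' is not defined
```

Run:
```python
from h import *
print(RC,np.degrees(RY))
d=load("w10");print(W2R(d['s']['ee_pos']))
for p in [(123,113),(394,113)]: print(W2R(ray(d,*p,.19)))
go(*R2W(0,125),.05,180+np.degrees(RY))
```

```text
[ 0.51619779 -0.28685999] -13.463782331335992
[  1.89225481 141.51050092]
[74.09527494 69.5237722 ]
[-69.9502556   69.51834009]
t 11.25 shift [ 1.66  0.18 12.41] turn -0.0 cur [ 0.551  -0.1496  0.1741] yaw 166.5 F [-0.4 -0.1 -2.2] w 0.0152
```

Emit:
servo_tool:
  rows: [0.5, 0.2, 3, 0, 1, 0.2, 6, 0, 1.7, 0.2, 9, 0, 1.7, 0.2, 12, 0, 1.7, 0.2, 14.4, 0]

```text
t: 11.75
ee_pos: [0.5445, -0.1659, 0.0286]
tool_rot: [-0.619, 0.785, 0.0, -0.0]
force: [1.0, 0.2, -2.4]
gripper_width: 0.0147
```

Emit:
servo_tool:
  rows: [0, 0, 1, 0, 0, 0, 2, 0, 0, 0, 2.6, 0, 0, 0, 3, 0, 0, 0, 3, 0]

```text
t: 12.25
ee_pos: [0.5452, -0.1664, 0.0003]
tool_rot: [-0.619, 0.786, -0.0, 0.0]
force: [-0.2, 0.8, -2.1]
gripper_width: 0.0148
```

Run:
```python
from h import *
go(*R2W(0,125),-.01,180+np.degrees(RY));grab("wrist","w11")
```

```text
t 12.25 shift [-0.11  0.02  1.03] turn -0.1 cur [ 5.452e-01 -1.664e-01  3.000e-04] yaw 166.5 F [-0.2  0.8 -2.1] w 0.0148
```

View pics/w11.png

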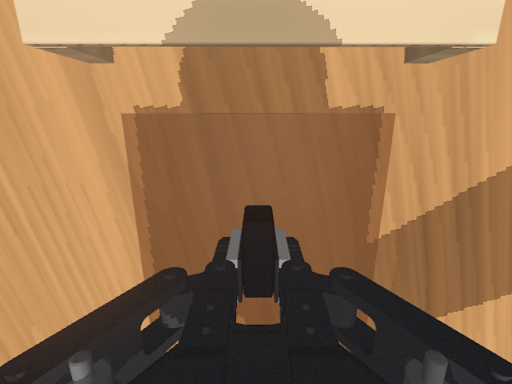

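Emit:
servo_tool:
  rows: [0, 0, 0.3, 0, 0, 0, 0.6, 0, 0, 0, 0.8, 0, 0, 0, 0.9, 0, 0, 0, 0.9, 0]

```text
t: 12.8
ee_pos: [0.5448, -0.1664, -0.0091]
tool_rot: [-0.619, 0.786, 0.0, -0.0]
force: [0.4, 0.3, -1.5]
gripper_width: 0.0145
```

Emit:
servo_tool:
  rows: [0, 0, 0.05, 0, 0, 0, 0.1, 0, 0, 0, 0.1, 0, 0, 0, 0.1, 0, 0, 0, 0.1, 0]

```text
t: 13.3
ee_pos: [0.5451, -0.1664, -0.0097]
tool_rot: [-0.619, 0.786, -0.0, 0.0]
force: [-1.1, 0.8, -0.9]
gripper_width: 0.015
```

Emit:
servo_tool:
  rows: [1, 0, 0.1, 0, 2, 0, 0.1, 0, 3, 0, 0.1, 0, 4, 0, 0.1, 0, 5, 0, 0.1, 0]

```text
t: 13.8
ee_pos: [0.5345, -0.2158, -0.0098]
tool_rot: [-0.619, 0.786, -0.001, 0.001]
force: [0.6, 4.7, 5.4]
gripper_width: 0.0147
```

Run:
```python
from h import *
go(*R2W(0,56),-.01,180+np.degrees(RY));d=grab("wrist","w12");print(W2R(d['s']['ee_pos']))
```

```text
t 13.8 shift [1.74 0.12 0.02] turn -0.1 cur [ 0.5345 -0.2158 -0.0098] yaw 166.5 F [0.6 4.7 5.4] w 0.0147
[ 1.24831726 73.35539175]
```

View pics/w12.png

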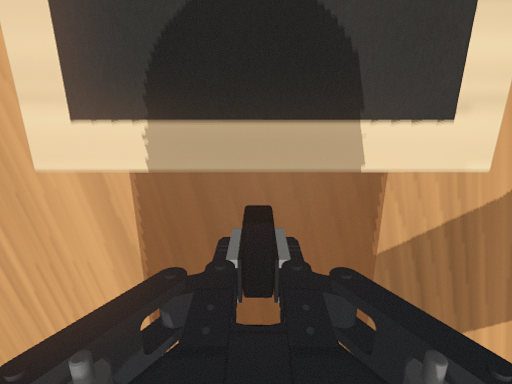

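Emit:
servo_tool:
  rows: [0.5, 0, 0, 0, 1, 0, 0, 0, 1.5, 0, 0, 0, 1.8, 0, 0, 0, 1.8, 0, 0, 0]

```text
t: 14.35
ee_pos: [0.53, -0.2336, -0.0098]
tool_rot: [-0.619, 0.786, -0.001, 0.001]
force: [0.9, 2.0, 5.2]
gripper_width: 0.0148
```

Emit:
servo_tool:
  rows: [0, 0, 0, 0, 0, 0, 0, 0, -0.1, 0, -2, 0, -0.2, 0, -6, 0, -0.2, 0, -10, 0]
  grip: 3.5

```text
t: 14.85
ee_pos: [0.5281, -0.2308, 0.0889]
tool_rot: [-0.619, 0.786, 0.001, -0.001]
force: [2.4, 0.6, -0.3]
gripper_width: 0.0349
```

Run:
```python
from h import *
d=grab("wrist","w13");print(W2R(d['s']['ee_pos']))
go(*R2W(0,150),.08,180+np.degrees(RY))
```

```text
[-1.4897309 57.2958187]
t 14.9 shift [-9.31  0.39  1.69] turn 0.0 cur [ 0.5331 -0.2324  0.0971] yaw 166.6 F [2.6 0.4 5.3] w 0.0349
```

View pics/w13.png

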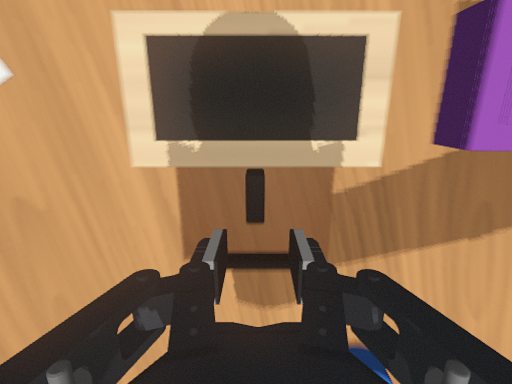

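Emit:
servo_tool:
  rows: [-4, 0.2, 0, 0, -8, 0.4, 0, 0, -9.3, 0.4, 1, 0, -9.3, 0.4, 4, 0, -9.3, 0.4, 7, 0]
  grip: 0

```text
t: 15.4
ee_pos: [0.5475, -0.139, 0.0182]
tool_rot: [-0.619, 0.785, -0.0, 0.0]
force: [-0.6, 0.1, 0.4]
gripper_width: -0.0002
```

Run:
```python
from h import *
d=grab("wrist","w14");print(W2R(d['s']['ee_pos']))
go(*R2W(0,150),-.008,180+np.degrees(RY))
```

```text
[ -4.02283133 151.11493625]
t 15.45 shift [ 0.   -0.86  2.05] turn -0.2 cur [ 0.5429 -0.139   0.0126] yaw 166.4 F [-1.4  0.3 -3.3] w 0.0001
```

View pics/w14.png

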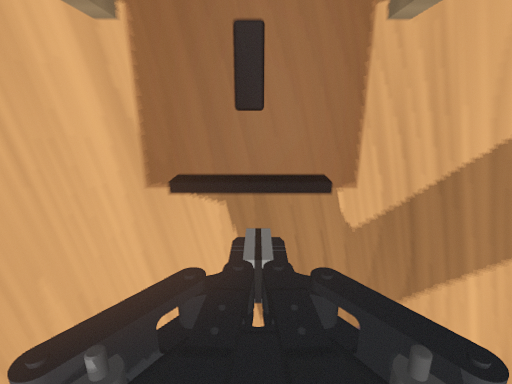

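Emit:
servo_tool:
  rows: [0, -0.5, 0.5, 0, 0, -0.5, 1, 0, 0, -0.5, 1.5, 0, 0, -0.5, 2, 0, 0, -0.5, 2, 0]

```text
t: 15.95
ee_pos: [0.552, -0.1405, -0.001]
tool_rot: [-0.619, 0.786, 0.0, -0.0]
force: [-0.1, 0.1, -0.9]
gripper_width: 0.0001
```

Run:
```python
from h import *
d=grab("wrist","w15");print(W2R(d['s']['ee_pos']))
go(*R2W(0,130),-.008,180+np.degrees(RY))
g=cv2.cvtColor(d["img"],cv2.COLOR_RGB2GRAY)
cs,_=cv2.findContours((g[:215]<50).astype(np.uint8),cv2.RETR_EXTERNAL,2)
for c in cs:
    if cv2.contourArea(c)>200: print(cv2.boundingRect(c), W2R(ray(d,cv2.boundingRect(c)[0]+cv2.boundingRect(c)[2]/2,cv2.boundingRect(c)[1]+cv2.boundingRect(c)[3]/2,.030)),cv2.minAreaRect(c))
```

```text
[  0.72619672 150.63945877]
t 16.0 shift [2.07 0.09 0.73] turn -0.1 cur [ 0.5522 -0.1405 -0.0007] yaw 166.4 F [ 0.4 -0.3  0. ] w -0.0
(165, 183, 186, 23) [  1.12866265 119.36423982] ((257.4999694824219, 193.99998474121094), (184.99996948242188, 21.999996185302734), -0.0)
(239, 4, 37, 107) [ 1.29869837 54.3165829 ] ((257.0, 57.0), (106.0, 36.0), 90.0)
```

View pics/w15.png

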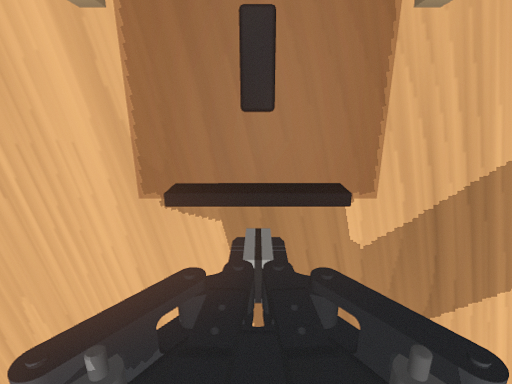

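Emit:
servo_tool:
  rows: [0.5, 0, 0.6, 0, 1, 0, 0.7, 0, 1.5, 0, 0.7, 0, 2.5, 0, 0.7, 0, 3.5, 0, 0.7, 0]

```text
t: 16.5
ee_pos: [0.5439, -0.1751, -0.0079]
tool_rot: [-0.619, 0.786, -0.0, 0.0]
force: [0.1, 0.3, -0.9]
gripper_width: -0.0003
```

Emit:
servo_tool:
  rows: [0.6, 0, 0, 0, 1.2, 0, 0, 0, 1.8, 0, 0, 0, 2, 0, 0, 0, 2, 0, 0, 0]

```text
t: 17.0
ee_pos: [0.5393, -0.1943, -0.0078]
tool_rot: [-0.619, 0.786, -0.0, -0.0]
force: [0.5, -0.4, -0.7]
gripper_width: -0.0001
```

Run:
```python
from h import *
d=grab("wrist","w16");print(W2R(d['s']['ee_pos']))
go(*R2W(0,82),-.008,180+np.degrees(RY))
```

```text
[ 0.88033408 95.35453036]
t 17.05 shift [1.36 0.09 0.02] turn -0.1 cur [ 0.5394 -0.1941 -0.0078] yaw 166.4 F [-0.1  0.2  0.1] w 0.0003
```

View pics/w16.png

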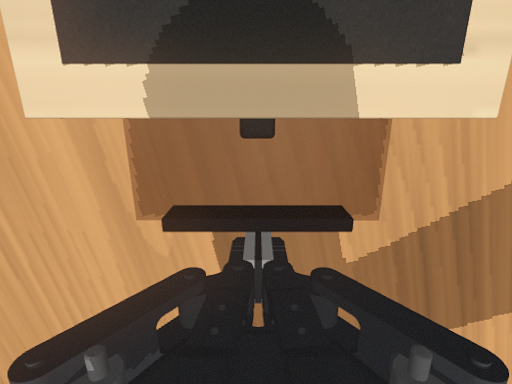

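Run:
```python
from h import *
d=load("w16");print(W2R(ray(d,257.5,206,.028)),W2R(ray(d,257,138,.034)))
d=load("w15");print(W2R(ray(d,257.5,183,.028)),W2R(ray(d,257,111,.034)))
```

```text
[ 1.53309676 68.74580731] [ 1.70325208 34.03965791]
[  1.38369846 113.69218199] [ 1.55880738 77.60467717]
```

Emit:
servo_tool:
  rows: [0.2, 0, 0, 0, 0.4, 0, 0, 0, 0.6, 0, 0, 0, 0.8, 0, 0, 0, 0.8, 0, 0, 0]

```text
t: 17.55
ee_pos: [0.5376, -0.2019, -0.0078]
tool_rot: [-0.619, 0.786, -0.0, 0.0]
force: [1.1, 0.9, 1.0]
gripper_width: -0.0003
```

Emit:
servo_tool:
  rows: [0.1, 0, 0, 0, 0.2, 0, 0, 0, 0.3, 0, 0, 0, 0.3, 0, 0, 0, 0.3, 0, 0, 0]

```text
t: 18.05
ee_pos: [0.5369, -0.2047, -0.0078]
tool_rot: [-0.619, 0.786, -0.0, 0.0]
force: [0.1, 0.3, 1.0]
gripper_width: 0.0002
```

Run:
```python
from h import *
d=grab("wrist","w17");print(W2R(d['s']['ee_pos']),d['s']['force'])
```

```text
[ 0.97131319 84.71002141] [0.10886764 0.25849354 0.99614152]
```

View pics/w17.png

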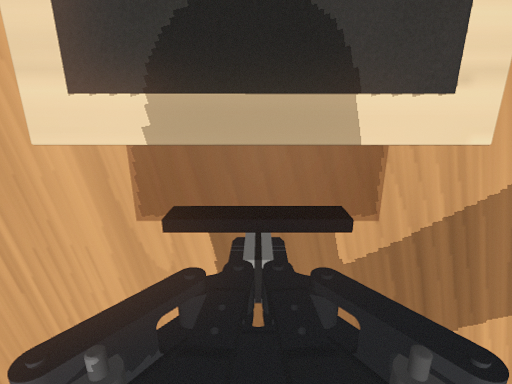

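Emit:
servo_tool:
  rows: [0.1, 0, 0, 0, 0.15, 0, 0, 0, 0.2, 0, 0, 0, 0.25, 0, 0, 0, 0.25, 0, 0, 0]

```text
t: 18.6
ee_pos: [0.5365, -0.2066, -0.0079]
tool_rot: [-0.619, 0.786, -0.0, 0.0]
force: [0.8, 5.2, 0.2]
gripper_width: 0.0
```

Emit:
servo_tool:
  rows: [0.1, 0, 0, 0, 0.15, 0, 0, 0, 0.2, 0, 0, 0, 0.25, 0, 0, 0, 0.25, 0, 0, 0]

```text
t: 19.1
ee_pos: [0.5366, -0.2068, -0.0078]
tool_rot: [-0.619, 0.786, 0.0, 0.001]
force: [1.7, 14.9, 2.4]
gripper_width: 0.0003
```

Emit:
servo_tool:
  rows: [-1, 0, 0, 0, -2.5, 0, -0.5, 0, -3, 0, -4, 0, -3, 0, -8, 0, -3, 0, -12, 0]

```text
t: 19.6
ee_pos: [0.542, -0.18, 0.1133]
tool_rot: [-0.619, 0.785, 0.0, -0.001]
force: [0.7, -1.2, 0.6]
gripper_width: 0.0002
```

Emit:
servo_tool:
  rows: [-4, 0, -4, 0, -4, 0, -7, 0, -4, 0, -7, 0, -4, 0, -7, 0, -4, 0, -7, 0]

```text
t: 20.1
ee_pos: [0.5509, -0.1414, 0.1809]
tool_rot: [-0.619, 0.786, 0.001, -0.001]
force: [-0.2, 0.2, -0.3]
gripper_width: -0.0002
```

Run:
```python
from h import *
d=grab("wrist","w18");print(W2R(d['s']['ee_pos']),d['s']['force'])
go(*H2W(0,40),.2,158.5)
```

```text
[ -0.15856257 149.50815163] [-0.18034787  0.18361328 -0.34011246]
t 20.15 shift [-44.09   5.6   -1.95] turn 7.9 cur [ 0.5508 -0.1416  0.1806] yaw 166.4 F [-0.1 -0.2 -0.8] w -0.0002
```

View pics/w18.png

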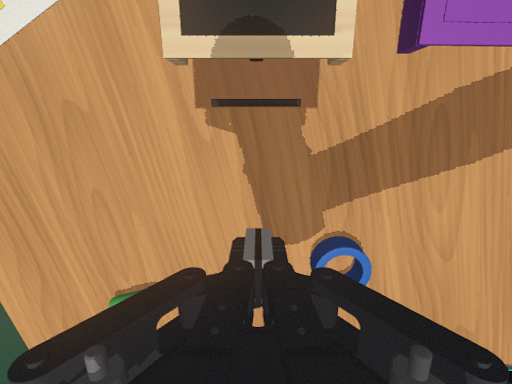

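Emit:
servo_tool:
  rows: [-4, 0.5, -1, 0, -8, 1, -2, 2, -12.5, 1.5, -2, 4, -17, 2, -2, 6, -22, 2.8, -2, 7.9]

```text
t: 20.65
ee_pos: [0.5758, 0.0792, 0.2007]
tool_rot: [-0.562, 0.827, 0.0, -0.001]
force: [1.0, -0.7, 0.4]
gripper_width: 0.0002
```

Run:
```python
from h import *
d=load("w18");print(W2R(ray(d,256,98,.028)),W2R(ray(d,256,105,.010)))
go(*H2W(0,40),.2,158.5)
```

```text
[ 1.91131496 62.88251061] [ 2.00440557 69.9170147 ]
t 20.65 shift [-21.43   5.89   0.04] turn -0.1 cur [0.5758 0.0792 0.2007] yaw 158.4 F [ 1.  -0.7  0.4] w 0.0002
```

Emit:
servo_tool:
  rows: [-4.5, 1.2, 0, 0, -9, 2.4, 0, 0, -13.5, 3.6, 0, 0, -18, 5, 0, 0, -22.5, 5.9, 0, 0]

```text
t: 21.15
ee_pos: [0.603, 0.3106, 0.2004]
tool_rot: [-0.563, 0.826, -0.0, -0.002]
force: [0.3, 0.5, 1.1]
gripper_width: 0.0001
```

Emit:
servo_tool:
  rows: [-1.5, 0, 1, 0, -1.5, 0, 1, 0, -1.5, 0, 1, 0, -1.5, 0, 1, 0, -1.5, 0, 1, 0]

```text
t: 21.65
ee_pos: [0.6094, 0.3218, 0.1928]
tool_rot: [-0.562, 0.827, -0.0, 0.0]
force: [-0.3, 0.5, -0.5]
gripper_width: 0.0001
```

Run:
```python
from h import *
d=grab("wrist","w19");print(W2H(d['s']['ee_pos']),d['s']['ee_pos'])
crop("w19",120,0,400,230,2.7,"c19")
```

```text
[ 0.75888474 63.65211111] [0.60943466 0.32184491 0.19282552]
```

View pics/c19.png

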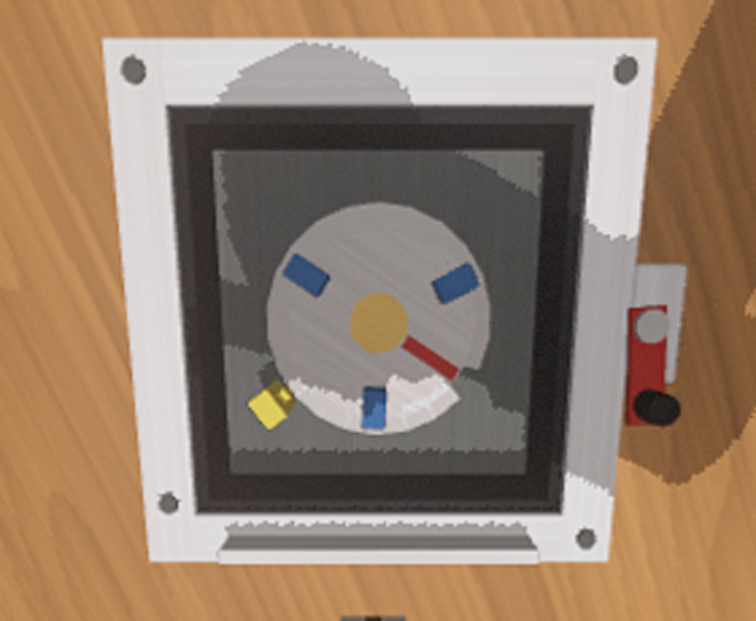

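```bash
cat > fl.py <<'E'
from h import *
import sys
def ana(n,box):
    d=load(n);hsv=cv2.cvtColor(d["img"],cv2.COLOR_RGB2HSV);Hh,S,V=[hsv[:,:,i].astype(int) for i in range(3)]
    u0,v0,u1,v1=box
    def blobs(m,amin):
        mm=np.zeros(m.shape,np.uint8);mm[v0:v1,u0:u1]=m[v0:v1,u0:u1]
        k,l,st,ce=cv2.connectedComponentsWithStats(mm);return [(ce[i],st[i,4],np.argwhere(l==i)[:,::-1]) for i in range(1,k) if st[i,4]>=amin]
    A={}
    for nm,m,z,am in (("ear",(Hh>95)&(Hh<125)&(S>110)&(V>40),.055,25),("pick",(Hh>22)&(Hh<34)&(S>110)&(V>140),.054,15),("stripe",((Hh<6)|(Hh>174))&(S>120),.042,15),("boss",(Hh>14)&(Hh<24)&(S>90),.046,80)):
        for c,a,px in blobs(m,am):
            h=W2H(ray(d,*c,z));ang=np.degrees(np.arctan2(h[1],h[0]))
            if np.hypot(*h)<75: print(nm,a,c.round(1),h.round(1),"ang",ang.round(1),"r",np.hypot(*h).round(1))
ana(sys.argv[1],[int(x) for x in sys.argv[2:6]])
E
python3 fl.py w19 180 50 320 185
```

```text
ear 129 [233.1 101.4] [ 27.6 -18.7] ang -34.1 r 33.3
ear 134 [288.5 104.5] [-31.  -15.6] ang -153.3 r 34.7
ear 110 [258.4 150.6] [ 0.9 33.2] ang 88.5 r 33.2
pick 119 [218.7 151.3] [45.1 34.1] ang 37.1 r 56.6
pick 17 [225. 146.] [37.9 28.3] ang 36.7 r 47.3
stripe 105 [279.3 132.2] [-22.9  14.2] ang 148.1 r 26.9
boss 369 [259.9 119.3] [-0.8 -0.1] ang -172.9 r 0.8
```

```bash
cat >> h.py <<'E'
HC=H2W(-0.8,-0.3)
E
python3 - <<'E'
from h import *
go(*H2W(28,5),.09,158.5)
E
```

```text
t 21.7 shift [ 5.92 -2.65 10.29] turn -0.0 cur [0.6094 0.3221 0.1929] yaw 158.5 F [-0.6 -0.9  0. ] w 0.0001
```

Emit:
servo_tool:
  rows: [3, -1.3, 0, 0, 5.9, -2.6, 3, 0, 5.9, -2.6, 6.5, 0, 5.9, -2.6, 10, 0, 5.9, -2.6, 10.3, 0]

```text
t: 22.2
ee_pos: [0.6088, 0.2561, 0.0847]
tool_rot: [-0.562, 0.827, 0.001, -0.005]
force: [-0.8, -0.3, -1.2]
gripper_width: -0.0001
```

Run:
```python
from h import *
grab("wrist","w20")
go(*H2W(28,5),.025,158.5)
```

```text
t 22.25 shift [-0.11 -0.2   6.2 ] turn -0.0 cur [0.6105 0.2572 0.087 ] yaw 158.5 F [-1.  -0.2  0.4] w -0.0003
```

View pics/w20.png

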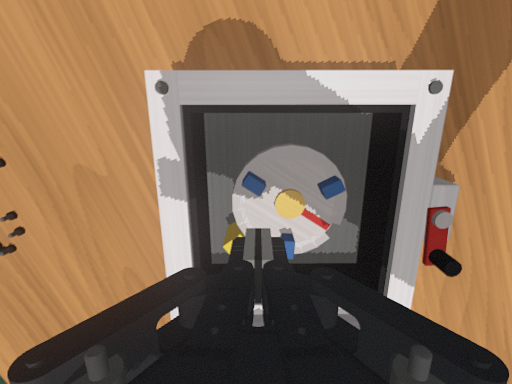

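Emit:
servo_tool:
  rows: [-0.1, -0.2, 1.2, 0, -0.1, -0.2, 2.4, 0, -0.1, -0.2, 3.5, 0, -0.1, -0.2, 4.5, 0, -0.1, -0.2, 5, 0]

```text
t: 22.75
ee_pos: [0.6135, 0.2589, 0.0378]
tool_rot: [-0.563, 0.826, 0.0, -0.001]
force: [0.4, 0.6, -0.6]
gripper_width: -0.0001
```

Run:
```python
from h import *
grab("wrist","w21")
go(*H2W(28,5),.025,158.5)
```

```text
t 22.8 shift [0.16 0.02 1.23] turn 0.0 cur [0.6132 0.2587 0.0373] yaw 158.5 F [ 0.5 -0.6 -0.4] w -0.0003
```

View pics/w21.png

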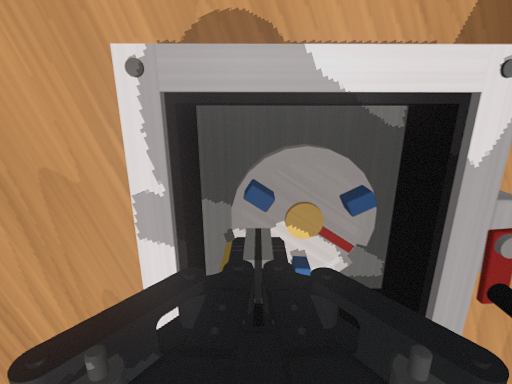

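Emit:
servo_tool:
  rows: [0.1, 0, 0.3, 0, 0.1, 0, 0.6, 0, 0.1, 0, 0.9, 0, 0.1, 0, 1.2, 0, 0.1, 0, 1.2, 0]

```text
t: 23.3
ee_pos: [0.6134, 0.2581, 0.0266]
tool_rot: [-0.563, 0.826, 0.0, -0.0]
force: [0.6, 0.2, 0.9]
gripper_width: 0.0001
```

Run:
```python
from h import *
s=ctrl.get_state();h=W2H(s['ee_pos']);print(h,s['ee_pos'][2],s['force'])
for a in range(0,-120,-8):
    t=np.array([30*np.cos(np.radians(a)),30*np.sin(np.radians(a))]);d=(t-h)/10;print(a,-d[1].round(2),-d[0].round(2))
```

```text
[28.60203247  6.04674676] 0.026645813475901968 [0.6170871  0.17022851 0.94092332]
0 0.6 -0.14
-8 1.02 -0.11
-16 1.43 -0.02
-24 1.82 0.12
-32 2.19 0.32
-40 2.53 0.56
-48 2.83 0.85
-56 3.09 1.18
-64 3.3 1.55
-72 3.46 1.93
-80 3.56 2.34
-88 3.6 2.76
-96 3.59 3.17
-104 3.52 3.59
-112 3.39 3.98
```

Emit:
servo_tool:
  rows: [0.6, -0.14, 0, 0, 1.02, -0.11, 0, 0, 1.43, -0.02, 0, 0, 1.82, 0.12, 0, 0, 2.19, 0.32, 0, 0]

```text
t: 23.8
ee_pos: [0.603, 0.2389, 0.0276]
tool_rot: [-0.563, 0.826, -0.0, 0.001]
force: [2.6, 1.5, 0.3]
gripper_width: -0.0002
```

```bash
python3 - <<'E'
from h import *
d=grab("wrist","w22");print(W2H(d['s']['ee_pos']),d['s']['force'])
E
python3 fl.py w22 150 90 440 290
```

```text
[ 25.9295784  -15.54663616] [2.61506335 1.50619916 0.31823786]
ear 614 [275.8 219.1] [ 16.7 -31.5] ang -62.2 r 35.7
ear 745 [360.4 266.3] [-33.   -2.2] ang -176.2 r 33.0
boss 904 [303.  257.4] [-1.1 -2.8] ang -111.8 r 3.0
```

View pics/w22.png

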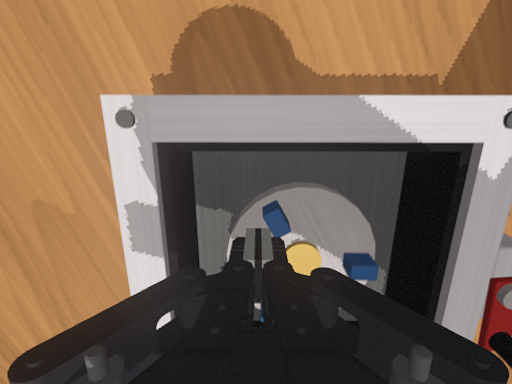

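Emit:
servo_tool:
  rows: [0.34, 0.24, 0, 0, 0.64, 0.53, 0, 0, 0.9, 0.86, 0, 0, 1.11, 1.23, 0, 0, 1.27, 1.61, 0, 0]

```text
t: 24.35
ee_pos: [0.5828, 0.2329, 0.0271]
tool_rot: [-0.563, 0.826, -0.0, 0.0]
force: [2.6, 0.8, 0.7]
gripper_width: -0.0001
```

```bash
python3 - <<'E'
from h import *
d=grab("wrist","w23");print(W2H(d['s']['ee_pos']),d['s']['ee_pos'][2],d['s']['force'])
E
python3 fl.py w23 150 90 440 290
```

```text
[  9.34490546 -28.56868262] 0.027092045461646674 [2.6394438  0.83995635 0.73457689]
ear 392 [279.9 228.7] [ -2.3 -39. ] ang -93.3 r 39.1
```

View pics/w23.png

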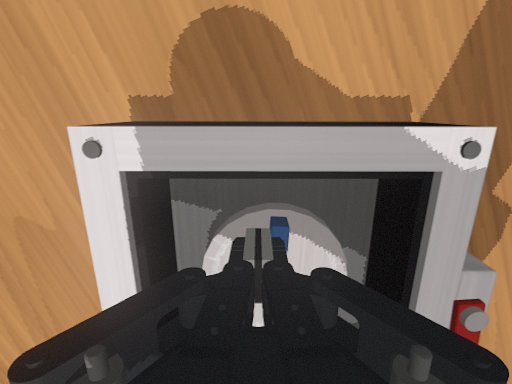

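Emit:
servo_tool:
  rows: [0.1, 0.41, 0, 0, 0.14, 0.83, 0, 0, 0.13, 1.24, 0, 0, 0.06, 1.66, 0, 0, -0.07, 2.05, 0, 0]

```text
t: 24.9
ee_pos: [0.5657, 0.2425, 0.0276]
tool_rot: [-0.563, 0.826, -0.0, 0.002]
force: [8.2, 1.8, -2.9]
gripper_width: 0.0002
```

```bash
python3 - <<'E'
from h import *
d=grab("wrist","w24");print(W2H(d['s']['ee_pos']),d['s']['ee_pos'][2],d['s']['force'])
E
python3 fl.py w24 120 90 440 290
```

```text
[-10.00979011 -25.92339166] 0.027569036843655546 [ 8.19377216  1.84507206 -2.94473866]
ear 347 [289.3 241.9] [-27.2 -28.2] ang -133.9 r 39.2
ear 328 [186.2 262.7] [ 32.  -14.7] ang -24.7 r 35.2
```

View pics/w24.png

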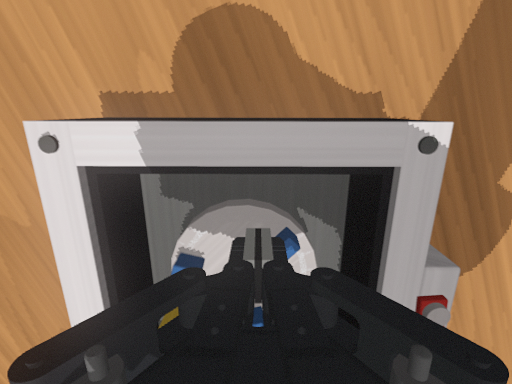

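Emit:
servo_tool:
  rows: [0, -0.4, 0, 0, 0, -0.8, -1, 0, 0, -0.8, -4, 0, 0, -0.8, -8, 0, -2, -0.8, -11, 0]

```text
t: 25.45
ee_pos: [0.578, 0.2548, 0.1397]
tool_rot: [-0.562, 0.827, -0.0, -0.001]
force: [1.1, 1.1, -0.5]
gripper_width: 0.0006
```

Emit:
servo_tool:
  rows: [-3, 0, -1, 0, -6, 0, -2, 0, -6, 0, -2, 0, -6, 0, -2, 0, -6, 0, -2, 0]

```text
t: 25.95
ee_pos: [0.5999, 0.3115, 0.1564]
tool_rot: [-0.563, 0.827, 0.0, -0.002]
force: [0.1, -0.0, 0.5]
gripper_width: -0.0003
```

```bash
python3 - <<'E'
from h import *
d=grab("wrist","w25");print(W2H(d['s']['ee_pos']),d['s']['ee_pos'][2],d['s']['force'])
crop("w25",140,20,380,220,3,"c25")
E
python3 fl.py w25 140 40 380 225
```

```text
[-3.5133916 50.7858724] 0.1564102280860879 [ 0.13155898 -0.04086885  0.52563947]
ear 169 [281.5 110.4] [-25.2 -22.8] ang -137.9 r 34.0
ear 167 [221.1 123.8] [ 32.  -10.5] ang -18.1 r 33.7
ear 143 [261.9 168.8] [-7.1 33.1] ang 102.1 r 33.9
pick 17 [216.3 163.3] [38.3 27.8] ang 35.9 r 47.3
pick 139 [208.9 169.9] [46.  34.5] ang 36.8 r 57.5
stripe 125 [235.9 151.5] [19.5 17.7] ang 42.3 r 26.3
boss 452 [254.7 134.4] [0.1 0.1] ang 52.0 r 0.2
boss 115 [214.3 163.4] [41.5 29.3] ang 35.2 r 50.8
```

View pics/c25.png

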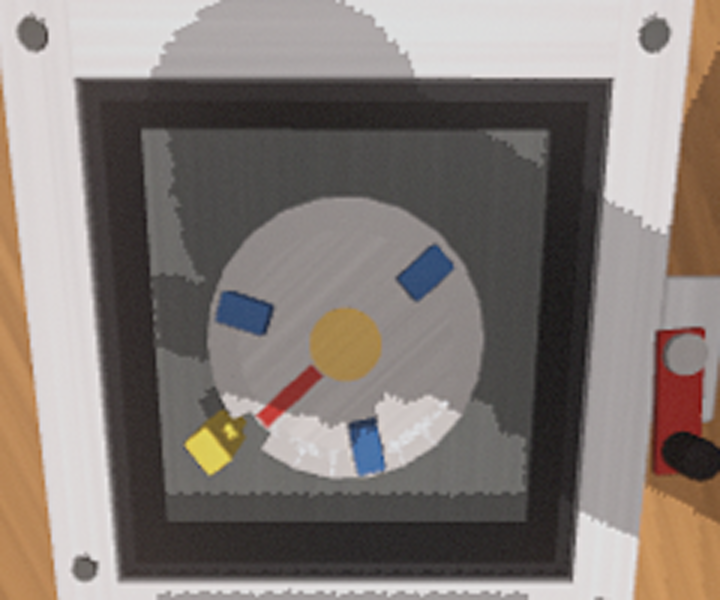

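Run:
```python
from h import *
go(*H2W(-1,-26.5),.14,158.5);go(*H2W(-1,-26.5),.027,158.5)
```

```text
t 26.0 shift [ 7.72 -0.23  1.67] turn -0.0 cur [0.6001 0.3114 0.1565] yaw 158.5 F [-0.2  0.3 -0.4] w 0.0002
t 26.0 shift [ 7.7  -0.25 12.97] turn -0.0 cur [0.6001 0.3114 0.1565] yaw 158.5 F [-0.2  0.3 -0.4] w 0.0002
```

Emit:
servo_tool:
  rows: [4, -0.2, 0, 0, 7.7, -0.2, 1.6, 0, 7.7, -0.2, 5, 0, 7.7, -0.2, 7.5, 0, 7.7, -0.2, 8, 0]

```text
t: 26.5
ee_pos: [0.572, 0.2377, 0.0739]
tool_rot: [-0.562, 0.827, 0.0, -0.004]
force: [-0.8, -0.3, 0.3]
gripper_width: -0.0
```

Run:
```python
from h import *
go(*H2W(-1,-26.5),.027,158.5)
```

```text
t 26.5 shift [-0.19 -0.17  4.69] turn -0.1 cur [0.572  0.2377 0.0739] yaw 158.4 F [-0.8 -0.3  0.3] w -0.0
```

Emit:
servo_tool:
  rows: [-0.1, -0.1, 1.5, 0, -0.1, -0.1, 3, 0, -0.1, -0.1, 4, 0, -0.1, -0.1, 4.8, 0, -0.1, -0.1, 4.8, 0]

```text
t: 27.0
ee_pos: [0.5755, 0.2407, 0.0282]
tool_rot: [-0.563, 0.826, -0.0, -0.001]
force: [-0.0, -0.1, 1.0]
gripper_width: 0.0003
```

Run:
```python
from h import *
s=ctrl.get_state();print(W2H(s['ee_pos']))
go(*H2W(-12.4,-24.9),.027,158.5)
```

```text
[ -0.26618044 -23.97575139]
t 27.0 shift [0.09 1.21 0.12] turn 0.0 cur [0.5755 0.2407 0.0282] yaw 158.5 F [-0.  -0.1  1. ] w 0.0003
```

Emit:
servo_tool:
  rows: [0.2, 0.4, 0.1, 0, 0.2, 0.7, 0.1, 0, 0.15, 0.9, 0.1, 0, 0.1, 1.1, 0.1, 0, 0.1, 1.2, 0.1, 0]

```text
t: 27.5
ee_pos: [0.5652, 0.2448, 0.0288]
tool_rot: [-0.563, 0.826, -0.0, 0.001]
force: [2.3, -1.5, -0.6]
gripper_width: 0.0001
```

Emit:
servo_tool:
  rows: [0, 0, 0, 0, 0, 0, 0, 0, 0, 0, 0, 0, 0, 0, 0, 0, 0, 0, 0, 0]

```text
t: 28.0
ee_pos: [0.565, 0.2447, 0.0285]
tool_rot: [-0.563, 0.826, -0.0, 0.001]
force: [3.2, 0.4, 2.2]
gripper_width: -0.0003
```

Run:
```python
from h import *
s=ctrl.get_state();print(W2H(s['ee_pos']))
```

```text
[-11.47634064 -24.06676106]
```

Emit:
servo_tool:
  rows: [0, 0.05, 0, 0, 0, 0.1, 0, 0, 0, 0.1, 0, 0, 0, 0.1, 0, 0, 0, 0.1, 0, 0]

```text
t: 28.5
ee_pos: [0.5645, 0.2453, 0.0285]
tool_rot: [-0.563, 0.826, -0.0, 0.001]
force: [4.8, 0.5, 2.6]
gripper_width: -0.0
```

Emit:
servo_tool:
  rows: [0, -0.4, 0, 0, 0, -0.8, -1, 0, 0, -0.8, -4, 0, 0, -0.8, -8, 0, -2, -0.8, -11, 0]

```text
t: 29.0
ee_pos: [0.5769, 0.2584, 0.1402]
tool_rot: [-0.562, 0.827, 0.0, -0.001]
force: [1.4, 1.2, 0.7]
gripper_width: 0.0
```

Emit:
servo_tool:
  rows: [-3, 0, -1, 0, -6, 0, -2, 0, -6, 0, -2, 0, -6, 0, -2, 0, -6, 0, -2, 0]

```text
t: 29.5
ee_pos: [0.599, 0.315, 0.1572]
tool_rot: [-0.563, 0.827, 0.0, -0.002]
force: [-0.6, -0.7, -1.1]
gripper_width: 0.0004
```

```bash
python3 - <<'E'
from h import *
d=grab("wrist","w26");print(W2H(d['s']['ee_pos']),d['s']['ee_pos'][2],d['s']['force'])
crop("w26",140,20,380,220,3,"c26")
E
python3 fl.py w26 140 40 380 225
```

```text
[-5.64011559 53.75900457] 0.15718185286434466 [-0.60074306 -0.6924963  -1.05756379]
ear 168 [280.8 109.1] [-26.7 -20.9] ang -141.9 r 34.0
ear 175 [219.5 118.1] [ 31.3 -12.7] ang -22.1 r 33.8
ear 144 [257.4 166. ] [-4.8 33.3] ang 98.1 r 33.6
pick 140 [206.6 166.7] [46.1 34.3] ang 36.7 r 57.5
pick 20 [214.2 160.6] [38.2 28.1] ang 36.3 r 47.5
stripe 128 [232.7 147.1] [20.5 16.2] ang 38.3 r 26.2
boss 459 [252.6 131.2] [0.1 0.1] ang 37.9 r 0.1
boss 113 [213.  160.3] [40.7 29.2] ang 35.7 r 50.1
```

View pics/c26.png

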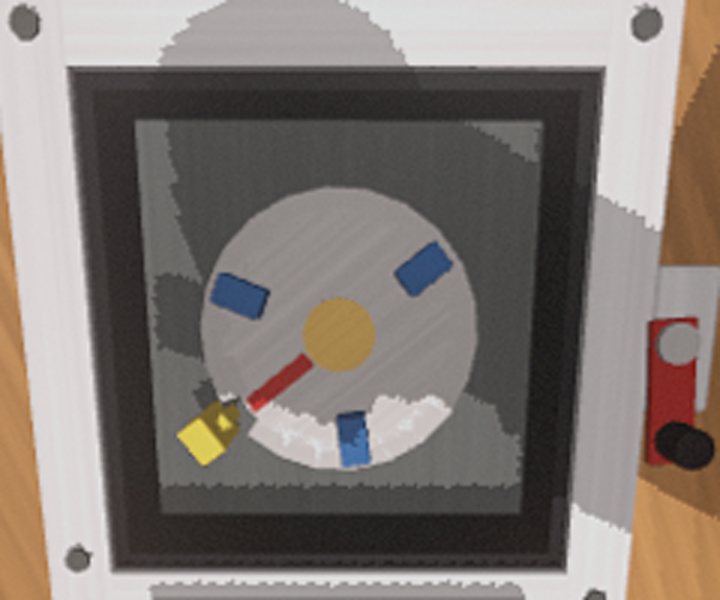

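Run:
```python
from h import *
a=grab("scene","s9");grab("top","t9")
b=load("scene0");im=np.vstack([b["img"][90:330,80:330],a["img"][90:330,80:330]])
cv2.imwrite("pics/cmp.png",cv2.resize(np.hstack([b["img"][90:330,80:330],a["img"][90:330,80:330]])[:,:,::-1],None,fx=1.6,fy=1.6))
s=ctrl.get_state();print(s['force'],s['t'])
```

```text
[-0.76846333 -0.0504415  -1.3804053 ] 29.65
```

View pics/cmp.png

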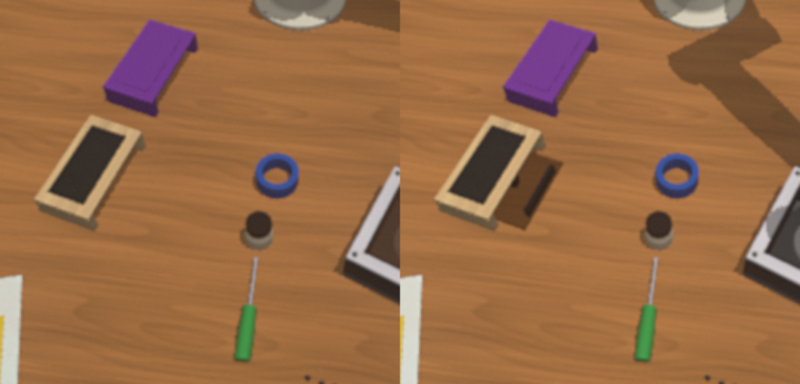

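```bash
python3 -c "
from h import *
print(ctrl.get_state()['joint_velocities'].round(3)); print(ctrl.finish_job())"
```

```text
[ 0.001 -0.     0.007  0.001  0.002  0.   ]
the job is handed in; nothing more can be done
None
```

I carried out the whole task and handed the job in at about 29.7 s of the 72 s allowed; it reports no verdict.

- **Tab:** I gripped the knob and swung the tab clear of the pane. In the picture it stood at about 90 degrees.
- **Pane:** I lifted it about 12 cm, carried it over the jar and tape, laid it flat and slid it under the plywood rack. I then pushed the lip until the pane met the back wall (about 15 N and no further movement). The last wrist picture puts it within about 2 mm of home sideways and 1 mm in depth, with the lip outside the mouth.
- **Flange:** I turned it about 109 degrees by pushing one blue ear. The last check put the notch at 38.1 degrees and the pickup at about 36.6, so 1.5 degrees or about 1.2 mm off, inside the 4 mm limit. I did not nudge it further.
- **Other objects:** before-and-after scene pictures show the jar, tape roll and screwdriver where they were. The gripper was clear of everything at hand-in.

Two checks disagreed on the way:
- **Fingertips:** they sat roughly 20 mm higher than the stated TCP. The first tries at the knob closed above it, so I worked lower from then on.
- **Pane depth:** while pushing, two estimates from the lip and the handle differed by about 6 mm. Contact with the back wall and the last picture settled it.

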